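# Sort the dresser top: glass to the tray, soap to its dish, jewellery to the trinket box

### The arm

A 7-joint arm with a two-finger parallel gripper is mounted at the origin on the work surface. World frame = base frame: x ahead of the robot, y to its left, z up, the work surface at z = 0. Lengths are in m, angles in rad, forces in N, time in s.
With the tool pointing down it reaches from about 0.425 to 0.875 m from the base axis. Payload 4.7 kg.
Tool frame: the origin (TCP) lies between the finger pads; the fingertips stand 22 mm ahead of it and the grasp point (between the pads) lies 3 mm ahead of it; z points along the fingers, y is the line along which they close (so a half turn about z gives the same grasp; the last joint's range is limited). The gripper opens to 87 mm and grips with 3 to 60 N. Pads are 19 mm wide; open, the fingers measure 117 mm over their backs; the gripper's body (75 mm by 190 mm) begins 51 mm behind the grasp point.
Start: joints at [-1.179, 0.321, -0.07, 1.45, 0.023, 1.371, -0.057], TCP at [0.24, 0.604, 0.245] pointing down, gripper open.
Joint ranges: [-2.86, 2.86], [-0.3, 2.09], [-1.38, 1.24], [0.06, 2.45], [-1.56, 4.7], [0.09, 2.05], [-2.69, 2.69]. Speed limits (rad/s): [2.57, 2.57, 3.14, 3.14, 3.14, 3.14, 3.14].

### API

Orientations are given as a rotation vector (axis times angle).
In Python, from bench import ctrl gives the robot as it stands. The module is installed in compiled form; this text tells all that it offers.
- The arm moves only by the tool send_rows, never from a script. Its argument "motion" is a list of rows, each an object with "claw": the opening, from -1 (shut) to 1 (fully open); "slide": the shift along the tool's x, y, z in mm, a list of three; "delta_rot": the turn, a rotation vector about the tool's x, y, z in rad, a list of three. In form: [{"claw": claw, "slide": [x, y, z], "delta_rot": [ax, ay, az]}, ...]. A call has 1 to 5 rows; each row is the pose to reach, as a shift and turn from the pose commanded when the call began, along the tool's axes at that moment; what a row does not reach only later rows make up. A row lasts 1/10 s, in which the tool goes at most 50 mm and 8.59 degrees, less where a joint would pass 70% of its speed; a pose out of reach is approached as far as the arm can. A call with a gripper value outside its range is refused whole. The fingers move at their own pace and stop on an object; "grip_force" is the grip in N (left out, the last holds). Time passes only in rows, so rows that repeat a pose let the fingers close. It gives the time, the measured TCP pose, the force, the opening and the grip force at its end, in the units of the state.
- ctrl.get_state(): the state, without advancing time (a new reading comes with each control period).
- ctrl.get_image(name): name is "side" or "top"; returns a dict with "color" (400x640x3 uint8, blue, green, red), "fx", "fy", "cx", "cy" (pixels), "k1" (the pictures are not rectified: a ray, as slopes to the right and down, at radius r is drawn at 1 + k1 r^2 times it, then the intrinsics apply), "pose" (4x4, takes a point from camera to world coordinates). Camera axes: x right, y down, z forward; pixel columns grow to the right and rows downward; lengths in m; the calibration is good to about 2 mm. A picture is of the moment at which its call begins. There is no depth.
- ctrl.close_job(): hands the job in; it is judged then, once.
The state is a dict: "time": time; "joint_positions": joint angles; "qd": joint speeds; "joint_torque": joint torques, N m; "position": TCP position; "tool_rot": TCP orientation; "ft_force": force on the tool from outside, world axes, zero at the start; "torque": the same for the moment, N m; "grip_width": opening from 0.0 (shut) to 1.0 (fully open); "grip_force": force on a finger pad.
Only numpy, scipy, OpenCV 4.12 (cv2) and the standard library are available. Lean on these libraries where they do the work, as an engineer would, in place of code of your own. Each camera call takes 0.05 s, during which the arm holds its last target. There are 200 camera calls.

### The job

Please tidy these things off the dresser to where each kind belongs: the smoked scent bottle and the cream jar stand upright on the floor of the copper tray beside the candle, the bar of soap lies flat in the soap dish, and the two pieces of jewellery, bangle and brooch, go inside the open trinket box, lying down in it so that the lid could close. Keep the bottle and the jar upright on the way and set them down rather than letting them fall. Leave the travel mirror and the candle where they stand.

Things in the scene. Friction and masses are not known exactly. Their poses are not given: they have to be found in the camera images.
- scent_bottle: Angular scent bottle of dark smoked glass, standing upright, about 0.16 kg. Flat-sided body 34 mm (its x) by 48 mm (its y) and 72 mm high, then a small shoulder and a square black cap 21 mm wide; 100 mm high in all. Origin: centre of its underside, z up. Grip the body across the 34 mm with the finger pads 50 to 62 mm above its underside, so that the cap stays clear of the palm.
- cream_jar: Squat round face-cream jar, white with a flat aluminium screw lid, standing upright, about 0.14 kg. Body 56 mm across, lid 58 mm across (from 31 mm up to the top), 46 mm high. Origin: centre of its underside, z up.
- soap: Cream-coloured rounded bar of soap lying flat: 50 mm (its x) by 76 mm (its y), 26 mm high, about 0.1 kg. Origin: centre of its underside, z up.
- bangle: Plain round brass bangle lying flat: 60 mm outside, 50 mm inside (band 5 mm thick), 18 mm high, about 45 g. Origin: centre of its lower side, z up. It can be gripped across the whole 60 mm.
- brooch: Small steel brooch lying flat, rounded rectangle 26 mm (its x) by 44 mm (its y), 6 mm high at its edge and 10 mm in the middle, with a dark stone and a ring of white beads, 25 g. Origin: centre of its underside, z up.
- tray: Rectangular copper-coloured metal tray, fixed: 130 mm (its x) by 240 mm (its y) outside, flat floor 4 mm above the dresser, rim 3 mm thick and 14 mm high. Origin: centre of its underside, z up. The candle stands at its +y end; the rest of it is free.
- soap_dish: White ceramic soap dish, fixed: 100 mm (its x) by 135 mm (its y) outside, 88 by 123 mm inside, rim 17 mm high; the soap rests on four low ribs whose tops are 10 mm above the dresser. Origin: centre of its underside, z up.
- trinket_box: Small dark wooden trinket box, fixed, standing open: 110 mm (its x) by 150 mm (its y) outside, 98 by 138 mm inside, inner floor at 6 mm, rim at 42 mm. Its lid is hinged on the -x rim (the robot's side) and stands open there, leaning 0.18 rad outwards, up to 150 mm above the dresser. Origin: centre of its underside, z up.
- travel_mirror: Folding travel mirror in black plastic, standing open, loose and to be left alone: base leaf 75 by 80 mm, the other leaf rising from its -x edge to 81 mm and leaning 23 mm outwards. Origin: centre of its underside, z up.
- candle: Candle in a pale round glass, 60 mm across and 70 mm high, 0.3 kg, loose, standing on the tray at its +y end and to be left there. Origin: centre of its underside, z up.
Things that resemble listed ones, but are neither listed nor needed, are in the scene too. There is more than one size of the scent_bottle; the one meant has the size given above.

How it is judged:
By the outcome, as a careful person would: the job done as asked, in the order asked, and still so for the second after the job is handed in, with the robot touching nothing.
It also fails if it takes over 128 s, if anything falls off the work surface, if the arm or the gripper's body presses on something with over 40 N, if the wrist force passes 120 N, or if a joint passes its speed limit or range.

## Working session

There is one attempt and no reset: what is moved stays moved. The work goes in short steps, Python scripts to look and compute and a tool call to move; the robot and the scene stay as the last step left them, time stands still between calls to the robot, and variables do not carry over. Pictures are saved under pics/ and viewed, at most 14 in all, crops included, and the job is handed in when it is done.

Besides the shell and the picture viewer there is one more tool, called after "Emit:" by a JSON object that holds its "name" and its "arguments". send_rows: Moves the arm, as the interface text tells. Its arguments: {"type":"object","properties":{"motion":{"type":"array","items":{"type":"object","properties":{"claw":{"type":"number"},"slide":{"type":"array","items":{"type":"number"}},"delta_rot":{"type":"array","items":{"type":"number"}}}}},"grip_force":{"type":"number"}},"required":["motion"]}

```bash
mkdir -p pics
cat > h.py <<'E'
import numpy as np, cv2, pickle
from scipy.spatial.transform import Rotation as R
from bench import ctrl
def snap(n,tag):
    d=ctrl.get_image(n); cv2.imwrite(f'pics/{tag}.png',d['color']); pickle.dump(d,open(f'{tag}.pkl','wb')); return d
def load(tag): return pickle.load(open(f'{tag}.pkl','rb'))
def cast(d,uv,z):
    K=np.array([[d['fx'],0,d['cx']],[0,d['fy'],d['cy']],[0,0,1]])
    p=cv2.undistortPoints(np.array(uv,float).reshape(-1,1,2),K,np.array([d['k1'],0,0,0.])).reshape(-1,2)
    P=np.array(d['pose']); r=np.c_[p,np.ones(len(p))]@P[:3,:3].T; o=P[:3,3]
    return (o+r*((z-o[2])/r[:,2])[:,None])
def proj(d,X):
    P=np.array(d['pose']); c=(np.atleast_2d(X)-P[:3,3])@P[:3,:3]; s=c[:,:2]/c[:,2:]
    s=s*(1+d['k1']*(s**2).sum(1))[:,None]
    return s*[d['fx'],d['fy']]+[d['cx'],d['cy']]
E
python3 - <<'E'
from h import *
for n in('top','side'):
    d=snap(n,n+'0'); print(n,d['fx'],d['cx'],d['cy'],d['k1'],np.round(d['pose'],3).tolist())
s=ctrl.get_state(); print({k:np.round(v,3).tolist() for k,v in s.items()})
E
```

```text
top 363.9872531950515 313.30450101990994 197.28702855316845 -0.06184716001260441 [[-0.026, -0.986, 0.165, 0.277], [-1.0, 0.028, 0.009, 0.006], [-0.013, -0.165, -0.986, 1.018], [0.0, 0.0, 0.0, 1.0]]
side 470.98102342353417 317.94630851514876 198.3820062054233 -0.13538120269725115 [[0.989, -0.092, 0.116, 0.308], [-0.147, -0.676, 0.722, -0.78], [0.012, -0.732, -0.682, 0.756], [0.0, 0.0, 0.0, 1.0]]
{'time': 0.1, 'joint_positions': [-1.179, 0.322, -0.07, 1.452, 0.023, 1.371, -0.057], 'qd': [-0.001, -0.003, -0.0, -0.003, -0.0, -0.0, -0.002], 'joint_torque': [0.0, -49.257, -0.406, -31.34, -0.064, 0.04, 0.0], 'position': [0.24, 0.604, 0.244], 'tool_rot': [-0.59, -3.086, 0.003], 'ft_force': [1.05, -0.298, -0.297], 'torque': [0.039, -0.026, 0.012], 'grip_force': 0.0, 'grip_width': 0.995}
```

View pics/top0.png

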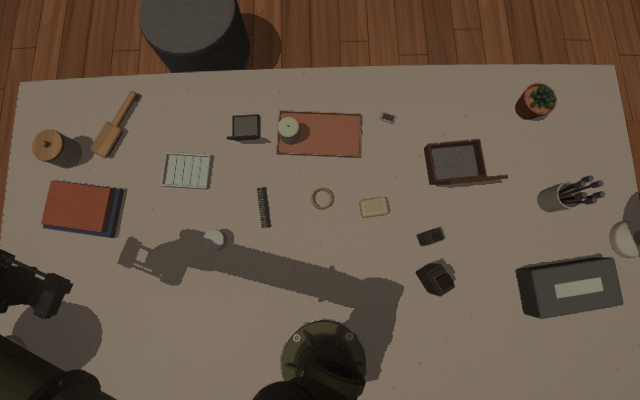

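View pics/side0.png

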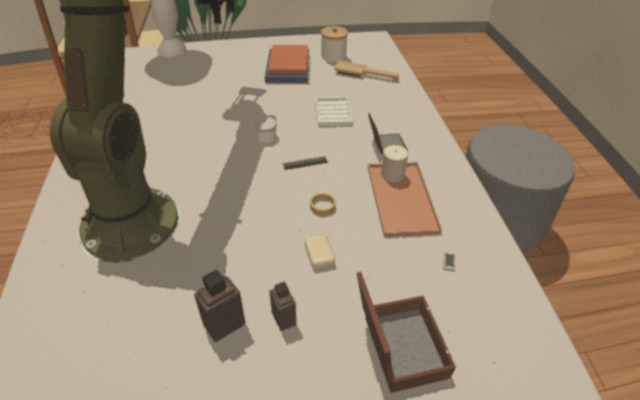

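The top view shows two dark bottles: A at (435,279) and a smaller B at (430,236). It also shows the soap (374,207), bangle (322,198), jar (215,240, in the arm's shadow), brooch (387,117), tray (319,134), dish (187,170) and box (455,162). In the side view the bottles are at (220,305) and (283,305), the jar at (266,130) and the brooch at (449,261). I'll check both bottles in a crop and measure the coordinates.

Run:
```python
from h import *
t=load('top0');s=load('side0')
a=cv2.resize(t['color'][215:305,395:475],None,fx=5,fy=5,interpolation=3)
b=cv2.resize(s['color'][260:350,180:310],None,fx=5,fy=5,interpolation=3)[:450,:]
c=np.zeros((450*1,400,3),np.uint8); c[:a.shape[0],:a.shape[1]]=a
o=np.hstack([c,b]); o=np.clip(o*1.6,0,255).astype(np.uint8); o=cv2.resize(o,(800,int(450*800/o.shape[1])))
cv2.imwrite('pics/crop1.png',o); print(o.shape)
def seg(d,roi,f,mn=20):
    x0,y0,x1,y1=roi; im=d['color'][y0:y1,x0:x1]; m=f(im.astype(int),cv2.cvtColor(im,cv2.COLOR_BGR2HSV).astype(int)).astype(np.uint8)
    cs,_=cv2.findContours(m,cv2.RETR_EXTERNAL,cv2.CHAIN_APPROX_NONE)
    c=max(cs,key=cv2.contourArea).reshape(-1,2)+[x0,y0]; return c
for n,roi,f,z in [('soap',(350,190,400,222),lambda b,h:(h[...,1]>65)&(h[...,2]>110),.026),
 ('bangle',(305,182,340,215),lambda b,h:(h[...,1]>75),.018),
 ('brooch',(375,105,402,128),lambda b,h:(abs(b.mean(2)-np.median(b.mean(2)))>15),.006),
 ('tray',(265,100,375,165),lambda b,h:(h[...,1]>100),.014),
 ('dish',(155,145,220,195),lambda b,h:(h[...,1]<np.median(h[...,1])-0),.017)]:
    c=seg(t,roi,f); X=cast(t,c+0.0,z)[:,:2]*1000
    r=cv2.minAreaRect(X.astype(np.float32)); print(n,len(c),c.min(0),c.max(0),np.round(np.array(r[0])),np.round(r[1]),round(r[2],1))
```

```text
(342, 800, 3)
soap 77 [360 197] [387 216] [ 413. -150.] [46. 70.] 6.5
bangle 61 [311 187] [332 209] [442.  -8.] [60. 60.] 24.8
brooch 43 [380 112] [395 123] [ 677. -209.] [44. 28.] 70.7
tray 298 [277 110] [360 156] [633.  -6.] [240. 131.] 85.7
dish 176 [159 151] [210 191] [530. 384.] [141. 114.] 84.3
```

View pics/crop1.png

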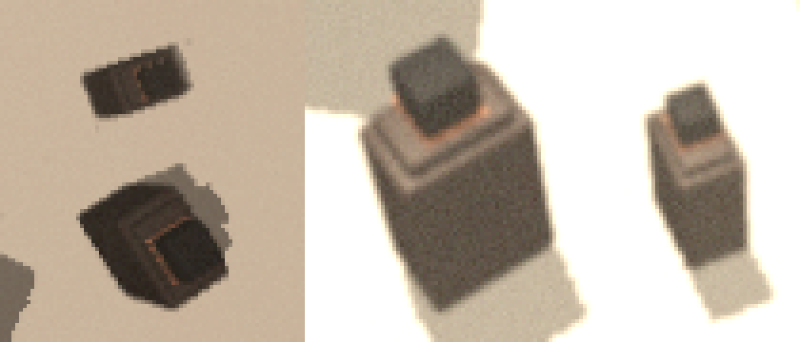

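The crop shows the large bottle A (top 435,279) and the slim bottle B (top 430,236). B's cap top is near top (438,235) and side (282,283). I'll triangulate to verify its size.

```bash
cat >> h.py <<'E'
def tri(da,ua,db,ub):
    A=[];
    for d,u in((da,ua),(db,ub)):
        p0=cast(d,[u],0.2)[0];p1=cast(d,[u],0)[0]; v=(p1-p0)/np.linalg.norm(p1-p0); A.append((np.eye(3)-np.outer(v,v),p0))
    X=np.linalg.solve(sum(a for a,_ in A),sum(a@p for a,p in A)); return X,[np.linalg.norm(a@(X-p)) for a,p in A]
E
python3 - <<'E'
from h import *
t=load('top0');s=load('side0'); k=3.81
T=lambda x,y:(395+x/k,215+y/k); S=lambda x,y:(180+(x-305)/k,260+y/k)
print('B cap',tri(t,T(164,76),s,S(688,95))); print('A cap',tri(t,T(190,248),s,S(432,62)))
# slim bottle side base corners z=0
print('B base',np.round(cast(s,[S(697,268),S(748,250),S(660,200)],0)*1000))
print('B shoulder',np.round(cast(s,[S(688,183),S(742,160),S(650,118)],.072)*1000))
print('A if .1', cast(s,[S(432,62)],.1), cast(t,[T(190,248)],.1))
# dark mask in top
g=t['color'].max(2)
for n,(x0,y0,x1,y1) in dict(B=(410,222,450,248)).items():
    m=(g[y0:y1,x0:x1]<75).astype(np.uint8); c=max(cv2.findContours(m,0,1)[0],key=cv2.contourArea).reshape(-1,2)+[x0,y0]
    print(n,cv2.boxPoints(cv2.minAreaRect(c.astype(np.float32))).round(1).tolist())
    for z in(0,.072): print(z,np.round(cast(t,cv2.boxPoints(cv2.minAreaRect(c.astype(np.float32))),z)*1000)[:,:2].tolist())
E
```

```text
B cap (array([ 0.32416745, -0.29593946,  0.10727969]), [np.float64(0.0004938435494042185), np.float64(0.0004938435494042347)])
A cap (array([ 0.21579259, -0.29196826,  0.14420855]), [np.float64(0.00012851450090925058), np.float64(0.00012851450090921692)])
B base [[ 321. -319.    0.]
 [ 346. -312.    0.]
 [ 307. -278.    0.]]
B shoulder [[ 320. -319.   72.]
 [ 345. -309.   72.]
 [ 306. -280.   72.]]
A if .1 [[ 0.20901078 -0.25675715  0.1       ]] [[ 0.21284094 -0.30701002  0.1       ]]
B [[416.1000061035156, 234.3000030517578], [440.3999938964844, 226.1999969482422], [444.6000061035156, 238.8000030517578], [420.29998779296875, 246.89999389648438]]
0 [[334.0, -270.0], [355.0, -340.0], [319.0, -349.0], [299.0, -279.0]]
0.072 [[330.0, -250.0], [349.0, -316.0], [316.0, -324.0], [297.0, -259.0]]
```

Bottle B measures about 100 mm tall and 34 mm wide, so it is the one to move. A is about 144 mm tall. A is 108 mm away along B's 34 mm axis, and the gripper body (half-width 95 mm) would hit A's cap there, so I'll grip B across its 48 mm instead. Next I'll refine the fixtures and plan the route.

```bash
cat >> h.py <<'E'
def plan(*ws):
    """ws: (x,y,z mm, psi deg closing axis). prints per-call slide/delta_rot"""
    s=ctrl.get_state(); p=np.array(s['position'])*1000; Rm=R.from_rotvec(s['tool_rot'])
    for x,y,z,psi in ws:
        yv=Rm.as_matrix()[:,1]; cur=np.degrees(np.arctan2(yv[1],yv[0])); az=np.degrees(np.arctan2(y,x))
        if psi is None: psi=az
        psi=(psi-az+90)%180-90+az
        a=np.radians(psi); Y=np.array([np.cos(a),np.sin(a),0]); Z=np.array([0,0,-1.]); Rt=R.from_matrix(np.c_[np.cross(Y,Z),Y,Z])
        t=np.array([x,y,z]); sl=Rm.inv().apply(t-p); dr=(Rm.inv()*Rt).as_rotvec()
        print('to',(x,y,z,round(psi)),'slide',np.round(sl,1).tolist(),'rot',np.round(dr,3).tolist(),'rows>=',int(np.ceil(max(np.linalg.norm(sl)/50,np.degrees(np.linalg.norm(dr))/8.59))))
        p,Rm=t,Rt
E
python3 - <<'E'
from h import *
plan((400,420,245,None),(500,230,245,None),(520,0,245,None),(480,-200,245,None),(324,-296,220,107),(324,-296,130,107),(324,-296,59,107))
t=load('top0')
o=np.hstack([cv2.resize(t['color'][145:198,155:220],None,fx=6,fy=6,interpolation=3),cv2.resize(t['color'][130:193,415:515],None,fx=4,fy=318/63,interpolation=3)]); print(o.shape)
cv2.imwrite('pics/crop2.png',np.clip(o*1.5,0,255).astype(np.uint8))
E
```

```text
to (400, 420, 245, 46) slide [-216.8, -111.6, -1.2] rot [-0.002, 0.0, 0.383] rows>= 5
to (500, 230, 245, 25) slide [-203.4, -68.6, 0.0] rot [0.0, 0.0, 0.379] rows>= 5
to (520, 0, 245, 0) slide [-217.3, -77.9, 0.0] rot [0.0, 0.0, 0.431] rows>= 5
to (480, -200, 245, -23) slide [-200.0, -40.0, 0.0] rot [0.0, 0.0, 0.395] rows>= 5
to (324, -296, 220, -73) slide [-148.6, -107.1, 25.0] rot [0.0, 0.0, 0.879] rows>= 6
to (324, -296, 130, -73) slide [0.0, 0.0, 90.0] rot [0.0, 0.0, 0.0] rows>= 2
to (324, -296, 59, -73) slide [0.0, 0.0, 71.0] rot [0.0, 0.0, 0.0] rows>= 2
(318, 790, 3)
```

View pics/crop2.png

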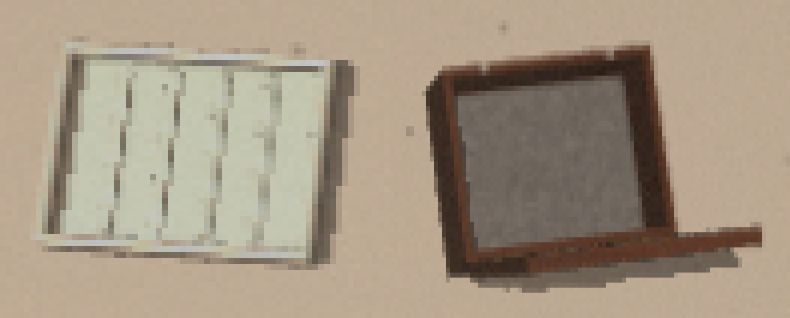

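The left crop shows the dish rim corners at (67,43), (336,62), (315,265) and (38,246). The right crop shows the box rim corners TL (440,70), TR (650,46) and BR (676,238), with the lid along the bottom edge.

Run:
```python
from h import *
t=load('top0'); s=load('side0')
d=cast(t,[(155+x/6-.4,145+y/6-.4) for x,y in[(67,43),(336,62),(315,265),(38,246)]],.017)*1000
b=cast(t,[(415+(x-390)/4-.4,130+y/5.048-.4) for x,y in[(440,70),(650,46),(676,238)]],.042)*1000
for q in(d,b):
    print(np.round(q[:,:2]).tolist(),'c',np.round((q[0]+q[2])/2),'edges',[(round(np.linalg.norm(v)),round(np.degrees(np.arctan2(v[1],v[0])),1)) for v in np.diff(q,axis=0)])
# side view checks
im=s['color']; hsv=cv2.cvtColor(im,cv2.COLOR_BGR2HSV)
def rect(roi,m,z,n):
    x0,y0,x1,y1=roi; c=max(cv2.findContours(m[y0:y1,x0:x1].astype(np.uint8),0,1)[0],key=cv2.contourArea).reshape(-1,2)+[x0,y0]
    r=cv2.minAreaRect((cast(s,c,z)[:,:2]*1000).astype(np.float32)); print(n,np.round(r[0]),np.round(r[1]),round(r[2],1))
rect((360,155,445,240),(hsv[...,1]>110),.008,'tray')
rect((300,185,345,220),(hsv[...,1]>90),.009,'bangle')
rect((298,228,342,275),(hsv[...,1]>60)&(hsv[...,2]>110),.02,'soap')
g=im.mean(2); rect((438,248,462,275),(abs(g-np.median(g[248:275,438:462]))>15),.005,'brooch')
c=proj(t,[[.64,.08,.074]]);print(cast(t,[(289,126)],.074))
```

```text
[[590.0, 439.0], [576.0, 306.0], [477.0, 314.0], [490.0, 448.0]] c [534. 376.  17.] edges [(133, np.float64(-96.1)), (99, np.float64(175.5)), (135, np.float64(84.4))]
[[584.0, -308.0], [594.0, -459.0], [484.0, -465.0]] c [ 534. -387.   42.] edges [(151, np.float64(-86.0)), (110, np.float64(-176.6))]
tray [633.  -6.] [242. 126.] 86.0
bangle [441.  -7.] [73. 55.] 80.1
soap [ 413. -157.] [50. 88.] 6.7
brooch [ 676. -210.] [50. 23.] 69.9
[[0.63373767 0.07518999 0.074     ]]
```

Emit:
{"name": "send_rows", "arguments": {"motion": [{"claw":1,"slide":[-217,-112,-1],"delta_rot":[0,0,0.383]},{"claw":1,"slide":[-217,-112,-1],"delta_rot":[0,0,0.383]},{"claw":1,"slide":[-217,-112,-1],"delta_rot":[0,0,0.383]},{"claw":1,"slide":[-217,-112,-1],"delta_rot":[0,0,0.383]},{"claw":1,"slide":[-217,-112,-1],"delta_rot":[0,0,0.383]}]}}

```text
time: 0.6
position: [0.4017, 0.4174, 0.2453]
tool_rot: [1.168, 2.916, -0.001]
ft_force: [0.9, 0.8, -0.7]
grip_width: 0.999
grip_force: 0.0
```

Emit:
{"name": "send_rows", "arguments": {"motion": [{"claw":1,"slide":[-203,-69,0],"delta_rot":[0,0,0.379]},{"claw":1,"slide":[-203,-69,0],"delta_rot":[0,0,0.379]},{"claw":1,"slide":[-203,-69,0],"delta_rot":[0,0,0.379]},{"claw":1,"slide":[-203,-69,0],"delta_rot":[0,0,0.379]},{"claw":1,"slide":[-203,-69,0],"delta_rot":[0,0,0.379]}]}}

```text
time: 1.1
position: [0.5024, 0.223, 0.2455]
tool_rot: [1.706, 2.635, -0.003]
ft_force: [-0.5, -0.4, 0.0]
grip_width: 1.0
grip_force: 0.0
```

Emit:
{"name": "send_rows", "arguments": {"motion": [{"claw":1,"slide":[-217,-78,0],"delta_rot":[0,0,0.431]},{"claw":1,"slide":[-217,-78,0],"delta_rot":[0,0,0.431]},{"claw":1,"slide":[-217,-78,0],"delta_rot":[0,0,0.431]},{"claw":1,"slide":[-217,-78,0],"delta_rot":[0,0,0.431]},{"claw":1,"slide":[-217,-78,0],"delta_rot":[0,0,0.431]}]}}

```text
time: 1.6
position: [0.5191, -0.0038, 0.2456]
tool_rot: [2.225, 2.217, -0.001]
ft_force: [0.2, -0.7, 0.3]
grip_width: 1.005
grip_force: 0.0
```

Emit:
{"name": "send_rows", "arguments": {"motion": [{"claw":1,"slide":[-200,-40,0],"delta_rot":[0,0,0.395]},{"claw":1,"slide":[-200,-40,0],"delta_rot":[0,0,0.395]},{"claw":1,"slide":[-200,-40,0],"delta_rot":[0,0,0.395]},{"claw":1,"slide":[-200,-40,0],"delta_rot":[0,0,0.395]},{"claw":1,"slide":[-200,-40,0],"delta_rot":[0,0,0.395]}]}}

```text
time: 2.1
position: [0.4767, -0.207, 0.2459]
tool_rot: [2.622, 1.727, -0.003]
ft_force: [0.3, -0.6, 0.3]
grip_width: 1.003
grip_force: 0.0
```

Dish centre (533,377) with yaw -5.5°, box (534,-387) with yaw 3.7°, and tray (633,-6) with yaw -4.2°. The sizes match the ones given. The jar's shadow is gone now, so I'll measure it and plan the bottle grasp.

Run:
```python
from h import *
t=snap('top','top1'); s=snap('side','side1')
plan((324,-296,200,107),(324,-296,59,107))
o=np.hstack([cv2.resize(t['color'][220:260,190:240],None,fx=8,fy=8,interpolation=3),cv2.resize(s['color'][105:155,240:290],None,fx=6.4,fy=6.4,interpolation=3)]);cv2.imwrite('pics/crop3.png',o);print(o.shape)
```

```text
to (324, -296, 200, -73) slide [-147.8, -105.8, 45.4] rot [-0.0, -0.0, 0.876] rows>= 6
to (324, -296, 59, -73) slide [0.0, 0.0, 141.0] rot [0.0, 0.0, 0.0] rows>= 3
(320, 720, 3)
```

View pics/crop3.png

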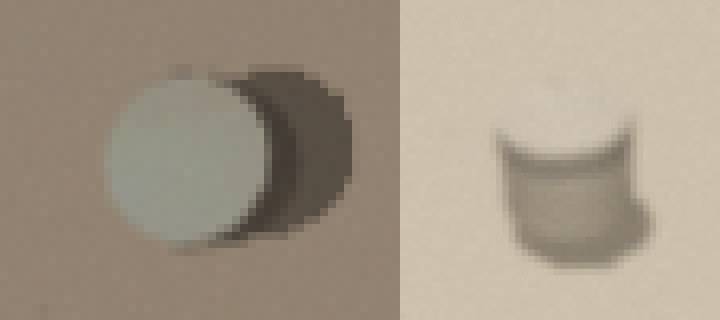

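The crop shows the jar lid as a disc at top pixel about (213,239.4), with a radius of 10.3 px (about 28 mm, as expected). Now I'll go to the bottle.

Emit:
{"name": "send_rows", "arguments": {"motion": [{"claw":1,"slide":[-148,-106,45],"delta_rot":[0,0,0.7]},{"claw":1,"slide":[-148,-106,45],"delta_rot":[0,0,0.7]},{"claw":1,"slide":[-148,-106,45],"delta_rot":[0,0,0.7]},{"claw":1,"slide":[-148,-106,45],"delta_rot":[0,0,0.7]},{"claw":1,"slide":[-148,-106,45],"delta_rot":[0,0,0.7]}]}}

```text
time: 2.7
position: [0.3212, -0.2959, 0.1993]
tool_rot: [-3.054, -0.727, 0.001]
ft_force: [1.0, 0.3, -0.2]
grip_width: 1.0
grip_force: 0.0
```

Emit:
{"name": "send_rows", "arguments": {"motion": [{"claw":1,"slide":[0,0,0],"delta_rot":[0,0,0.14]},{"claw":1,"slide":[0,0,0],"delta_rot":[0,0,0.176]},{"claw":1,"slide":[0,0,0],"delta_rot":[0,0,0.176]},{"claw":1,"slide":[0,0,0],"delta_rot":[0,0,0.176]}]}}

```text
time: 3.1
position: [0.3255, -0.2943, 0.2005]
tool_rot: [-3.105, -0.475, 0.0]
ft_force: [0.6, 0.4, 0.1]
grip_width: 1.0
grip_force: 0.0
```

Run:
```python
from h import *
t=load('top1'); print(cast(t,[(212.9,239.3)],.046)*1000)
plan((324,-296,120,107.4),(324,-296,59,107.4))
snap('top','top2'); s=snap('side','side2'); cv2.imwrite('pics/crop4.png',cv2.resize(s['color'][170:370,150:400],(750,600)))
```

```text
[[332.7860634  286.47482871  46.        ]]
to (324, -296, 120, -73) slide [-1.9, 1.2, 80.5] rot [-0.0, 0.0, -0.0] rows>= 2
to (324, -296, 59, -73) slide [0.0, 0.0, 61.0] rot [0.0, 0.0, 0.0] rows>= 2
```

View pics/crop4.png

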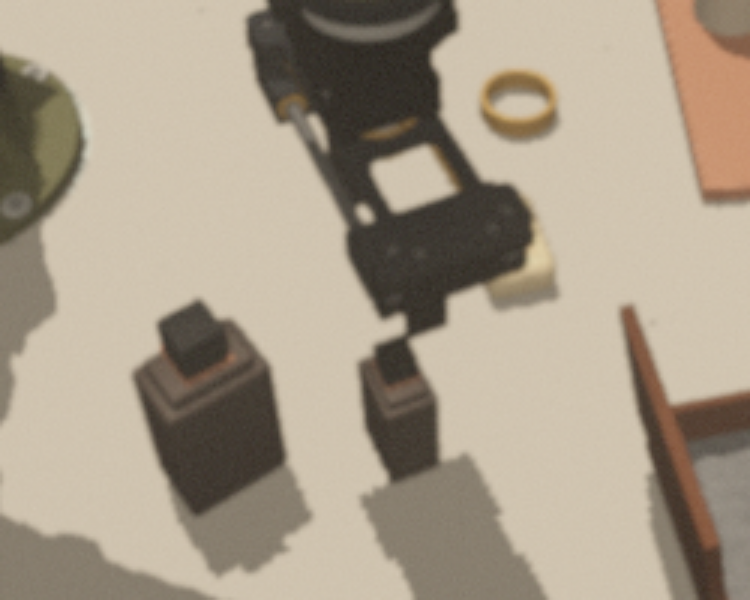

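The gripper hangs above and behind the slim bottle (crop 395,410), aligned with its long side, and bottle A at (210,430) is clear. I'll descend and grip.

Emit:
{"name": "send_rows", "arguments": {"motion": [{"claw":1,"slide":[-2,1,45],"delta_rot":[0,0,0]},{"claw":1,"slide":[-2,1,80],"delta_rot":[0,0,0]},{"claw":1,"slide":[-2,1,115],"delta_rot":[0,0,0]},{"claw":1,"slide":[-2,1,141],"delta_rot":[0,0,0]},{"claw":1,"slide":[-2,1,141],"delta_rot":[0,0,0]}]}}

```text
time: 3.7
position: [0.3206, -0.2952, 0.0567]
tool_rot: [-3.103, -0.47, 0.011]
ft_force: [-1.2, -0.0, 0.0]
grip_width: 1.001
grip_force: 0.0
```

Emit:
{"name": "send_rows", "arguments": {"motion": [{"claw":-1},{"claw":-1},{"claw":-1},{"claw":-1},{"claw":-1}], "grip_force": 15}}

```text
invalid input
```

Emit:
{"name": "send_rows", "arguments": {"motion": [{"claw":-1,"slide":[0,0,0],"delta_rot":[0,0,0]},{"claw":-1,"slide":[0,0,0],"delta_rot":[0,0,0]},{"claw":-1,"slide":[0,0,0],"delta_rot":[0,0,0]},{"claw":-1,"slide":[0,0,0],"delta_rot":[0,0,0]},{"claw":-1,"slide":[0,0,0],"delta_rot":[0,0,0]}], "grip_force": 15}}

```text
time: 4.2
position: [0.3236, -0.2972, 0.0602]
tool_rot: [3.106, 0.469, 0.003]
ft_force: [-0.4, -0.6, -0.3]
grip_width: 0.63
grip_force: 0.0
```

Emit:
{"name": "send_rows", "arguments": {"motion": [{"claw":-1,"slide":[0,0,0],"delta_rot":[0,0,0]},{"claw":-1,"slide":[0,0,0],"delta_rot":[0,0,0]}]}}

```text
time: 4.4
position: [0.3232, -0.2969, 0.0598]
tool_rot: [-3.106, -0.469, -0.001]
ft_force: [-1.0, 1.0, 4.1]
grip_width: 0.551
grip_force: 15.0
```

Held at 0.551 × 87 = 48 mm, as expected. I'll lift it and carry it to tray spot (627,-91).

Emit:
{"name": "send_rows", "arguments": {"motion": [{"claw":-1,"slide":[0,0,-15],"delta_rot":[0,0,0]},{"claw":-1,"slide":[0,0,-40],"delta_rot":[0,0,0]},{"claw":-1,"slide":[0,0,-70],"delta_rot":[0,0,0]},{"claw":-1,"slide":[0,0,-100],"delta_rot":[0,0,0]},{"claw":-1,"slide":[0,0,-100],"delta_rot":[0,0,0]}]}}

```text
time: 4.9
position: [0.3252, -0.2986, 0.1629]
tool_rot: [3.103, 0.468, 0.01]
ft_force: [0.9, -0.4, -1.6]
grip_width: 0.55
grip_force: 15.0
```

Run:
```python
from h import *
plan((475,-195,160,-38),(627,-91,160,-4.2),(627,-91,80,-4.2),(627,-91,64,-4.2)); print(ctrl.get_state()['grip_force'],ctrl.get_state()['ft_force'])
```

```text
to (475, -195, 160, -38) slide [173.7, -54.8, 3.7] rot [0.006, -0.004, -0.608] rows>= 5
to (627, -91, 160, -4) slide [175.5, 55.7, 0.0] rot [0.0, 0.0, -0.59] rows>= 4
to (627, -91, 80, -4) slide [0.0, 0.0, 80.0] rot [0.0, 0.0, 0.0] rows>= 2
to (627, -91, 64, -4) slide [0.0, 0.0, 16.0] rot [0.0, 0.0, 0.0] rows>= 1
15.000048328656703 [ 0.89822503 -0.38950723 -1.55270661]
```

Emit:
{"name": "send_rows", "arguments": {"motion": [{"claw":-1,"slide":[35,-11,3],"delta_rot":[0,0,-0.12]},{"claw":-1,"slide":[70,-22,3],"delta_rot":[0,0,-0.24]},{"claw":-1,"slide":[105,-33,3],"delta_rot":[0,0,-0.36]},{"claw":-1,"slide":[140,-44,3],"delta_rot":[0,0,-0.48]},{"claw":-1,"slide":[174,-55,3],"delta_rot":[0,0,-0.608]}], "grip_force": 20}}

```text
time: 5.4
position: [0.4735, -0.1919, 0.1551]
tool_rot: [-2.819, -1.385, 0.002]
ft_force: [0.5, -0.5, -0.7]
grip_width: 0.551
grip_force: 20.0
```

Emit:
{"name": "send_rows", "arguments": {"motion": [{"claw":-1,"slide":[35,11,0],"delta_rot":[0,0,-0.12]},{"claw":-1,"slide":[80,25,0],"delta_rot":[0,0,-0.25]},{"claw":-1,"slide":[120,38,0],"delta_rot":[0,0,-0.37]},{"claw":-1,"slide":[155,49,0],"delta_rot":[0,0,-0.48]},{"claw":-1,"slide":[176,56,0],"delta_rot":[0,0,-0.59]}]}}

```text
time: 5.9
position: [0.627, -0.0856, 0.1541]
tool_rot: [-2.291, -2.147, 0.002]
ft_force: [-0.3, -0.4, -1.1]
grip_width: 0.553
grip_force: 20.0
```

Emit:
{"name": "send_rows", "arguments": {"motion": [{"claw":-1,"slide":[0,0,20],"delta_rot":[0,0,0]},{"claw":-1,"slide":[0,0,45],"delta_rot":[0,0,0]},{"claw":-1,"slide":[0,0,70],"delta_rot":[0,0,0]},{"claw":-1,"slide":[0,0,80],"delta_rot":[0,0,0]},{"claw":-1,"slide":[0,0,80],"delta_rot":[0,0,0]}]}}

```text
time: 6.4
position: [0.6236, -0.0887, 0.0738]
tool_rot: [-2.299, -2.136, 0.006]
ft_force: [-0.3, -0.2, -2.1]
grip_width: 0.551
grip_force: 20.0
```

Run:
```python
from h import *
plan((627,-91,64,-4.2)); s=snap('side','side3'); cv2.imwrite('pics/crop5.png',cv2.resize(s['color'][110:270,330:490],(600,600)))
```

```text
to (627, -91, 64, -4) slide [-2.0, 3.6, 9.7] rot [-0.005, 0.001, 0.0] rows>= 1
```

View pics/crop5.png

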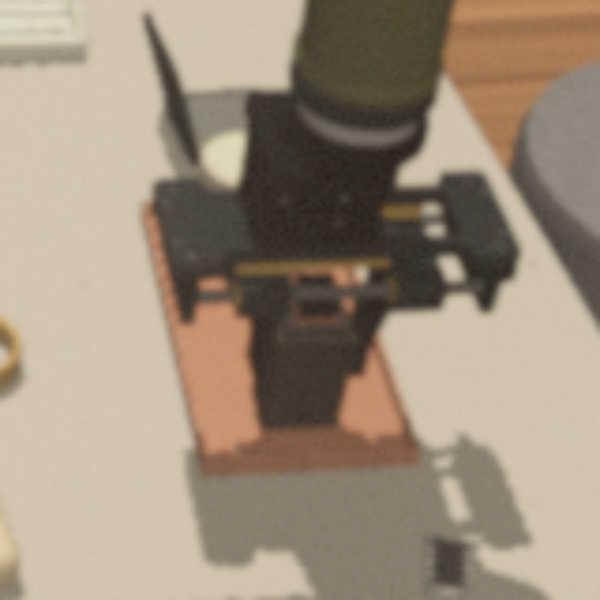

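The bottle hangs upright above the tray's near end (crop 305,370), inside the rim and clear of the candle (225,160). I'll lower it slowly.

Emit:
{"name": "send_rows", "arguments": {"motion": [{"claw":-1,"slide":[0,0,3],"delta_rot":[0,0,0]},{"claw":-1,"slide":[0,0,5],"delta_rot":[0,0,0]},{"claw":-1,"slide":[0,0,7],"delta_rot":[0,0,0]},{"claw":-1,"slide":[0,0,8],"delta_rot":[0,0,0]},{"claw":-1,"slide":[0,0,8],"delta_rot":[0,0,0]}]}}

```text
time: 6.95
position: [0.6255, -0.0888, 0.0687]
tool_rot: [2.301, 2.139, 0.0]
ft_force: [0.3, -0.4, -1.3]
grip_width: 0.55
grip_force: 20.0
```

Emit:
{"name": "send_rows", "arguments": {"motion": [{"claw":-1,"slide":[0,0,1],"delta_rot":[0,0,0]},{"claw":-1,"slide":[0,0,2],"delta_rot":[0,0,0]},{"claw":-1,"slide":[0,0,2],"delta_rot":[0,0,0]}]}}

```text
time: 7.25
position: [0.6254, -0.0888, 0.0664]
tool_rot: [-2.301, -2.139, 0.0]
ft_force: [0.3, -0.1, -2.1]
grip_width: 0.55
grip_force: 20.0
```

Emit:
{"name": "send_rows", "arguments": {"motion": [{"claw":-1,"slide":[0,0,1],"delta_rot":[0,0,0]},{"claw":-1,"slide":[0,0,2],"delta_rot":[0,0,0]},{"claw":-1,"slide":[0,0,2.5],"delta_rot":[0,0,0]},{"claw":-1,"slide":[0,0,2.5],"delta_rot":[0,0,0]}]}}

```text
time: 7.65
position: [0.6255, -0.0888, 0.064]
tool_rot: [-2.301, -2.139, 0.0]
ft_force: [-0.1, 0.5, -1.5]
grip_width: 0.553
grip_force: 20.0
```

Emit:
{"name": "send_rows", "arguments": {"motion": [{"claw":-1,"slide":[0,0,0.5],"delta_rot":[0,0,0]},{"claw":-1,"slide":[0,0,1],"delta_rot":[0,0,0]},{"claw":-1,"slide":[0,0,1],"delta_rot":[0,0,0]}]}}

```text
time: 7.95
position: [0.6256, -0.0889, 0.0639]
tool_rot: [-2.301, -2.139, -0.001]
ft_force: [-3.1, -0.0, 4.4]
grip_width: 0.553
grip_force: 20.0
```

Contact. I'll release and retreat.

Emit:
{"name": "send_rows", "arguments": {"motion": [{"claw":0.8,"slide":[0,0,0],"delta_rot":[0,0,0]},{"claw":0.8,"slide":[0,0,0],"delta_rot":[0,0,0]},{"claw":0.8,"slide":[0,0,0],"delta_rot":[0,0,0]},{"claw":0.8,"slide":[0,0,0],"delta_rot":[0,0,0]}]}}

```text
time: 8.35
position: [0.6255, -0.0888, 0.0629]
tool_rot: [2.301, 2.139, 0.0]
ft_force: [-0.2, -0.4, 0.5]
grip_width: 0.829
grip_force: 0.0
```

Emit:
{"name": "send_rows", "arguments": {"motion": [{"claw":1,"slide":[0,0,-25],"delta_rot":[0,0,0]},{"claw":1,"slide":[0,0,-70],"delta_rot":[0,0,0]},{"claw":1,"slide":[0,0,-110],"delta_rot":[0,0,0]},{"claw":1,"slide":[0,0,-140],"delta_rot":[0,0,0]}]}}

```text
time: 8.75
position: [0.6262, -0.0891, 0.2059]
tool_rot: [2.3, 2.137, 0.003]
ft_force: [1.1, -0.3, -0.4]
grip_width: 0.997
grip_force: 0.0
```

Run:
```python
from h import *
plan((520,80,200,None),(420,270,200,None),(333,286,160,None),(333,286,39,None))
```

```text
to (520, 80, 200, 9) slide [160.9, -118.3, 5.6] rot [0.003, 0.0, -0.226] rows>= 4
to (420, 270, 200, 33) slide [203.0, -69.9, 0.0] rot [0.0, 0.0, -0.419] rows>= 5
to (333, 286, 160, 41) slide [60.5, -64.5, 40.0] rot [0.0, 0.0, -0.138] rows>= 2
to (333, 286, 39, 41) slide [0.0, 0.0, 121.0] rot [0.0, 0.0, 0.0] rows>= 3
```

Emit:
{"name": "send_rows", "arguments": {"motion": [{"claw":1,"slide":[161,-118,5],"delta_rot":[0,0,-0.226]},{"claw":1,"slide":[161,-118,5],"delta_rot":[0,0,-0.226]},{"claw":1,"slide":[161,-118,5],"delta_rot":[0,0,-0.226]},{"claw":1,"slide":[161,-118,5],"delta_rot":[0,0,-0.226]},{"claw":1,"slide":[161,-118,5],"delta_rot":[0,0,-0.226]}]}}

```text
time: 9.25
position: [0.516, 0.088, 0.1977]
tool_rot: [-2.029, -2.393, -0.003]
ft_force: [0.6, 0.2, 0.2]
grip_width: 1.002
grip_force: 0.0
```

Emit:
{"name": "send_rows", "arguments": {"motion": [{"claw":1,"slide":[203,-70,0],"delta_rot":[0,0,-0.419]},{"claw":1,"slide":[203,-70,0],"delta_rot":[0,0,-0.419]},{"claw":1,"slide":[203,-70,0],"delta_rot":[0,0,-0.419]},{"claw":1,"slide":[203,-70,0],"delta_rot":[0,0,-0.419]},{"claw":1,"slide":[203,-70,0],"delta_rot":[0,0,-0.419]}]}}

```text
time: 9.75
position: [0.4163, 0.2755, 0.1981]
tool_rot: [-1.493, -2.762, -0.002]
ft_force: [-1.4, 0.1, -0.3]
grip_width: 1.001
grip_force: 0.0
```

Emit:
{"name": "send_rows", "arguments": {"motion": [{"claw":1,"slide":[60,-64,40],"delta_rot":[0,0,-0.138]},{"claw":1,"slide":[60,-64,40],"delta_rot":[0,0,-0.138]},{"claw":1,"slide":[60,-64,40],"delta_rot":[0,0,-0.138]},{"claw":1,"slide":[60,-64,40],"delta_rot":[0,0,-0.138]},{"claw":1,"slide":[60,-64,40],"delta_rot":[0,0,-0.138]}]}}

```text
time: 10.25
position: [0.335, 0.2859, 0.1589]
tool_rot: [1.313, 2.853, 0.003]
ft_force: [0.5, 0.2, -0.1]
grip_width: 1.001
grip_force: 0.0
```

Run:
```python
from h import *
plan((333,286,70,None),(333,286,39,None))
t=snap('top','top4'); s=snap('side','side4')
cv2.imwrite('pics/crop6.png',np.hstack([cv2.resize(t['color'][95:260,180:380],(480,396)),cv2.resize(s['color'][90:250,340:460],(297,396))]))
```

```text
to (333, 286, 70, 41) slide [1.4, -1.6, 88.9] rot [0.002, 0.0, -0.002] rows>= 2
to (333, 286, 39, 41) slide [0.0, 0.0, 31.0] rot [0.0, 0.0, 0.0] rows>= 1
```

View pics/crop6.png

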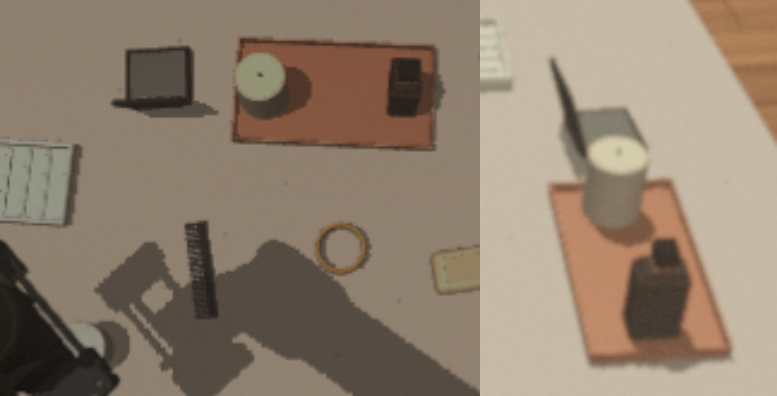

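The bottle stands upright in the tray (crop 404,87) with the candle at (260,80) and a wide free gap between them. The jar (85,340) is under the gripper, so I'll descend.

Emit:
{"name": "send_rows", "arguments": {"motion": [{"claw":1,"slide":[1,-1,45],"delta_rot":[0,0,0]},{"claw":1,"slide":[1,-1,80],"delta_rot":[0,0,0]},{"claw":1,"slide":[1,-1,105],"delta_rot":[0,0,0]},{"claw":1,"slide":[1,-1,120],"delta_rot":[0,0,0]},{"claw":1,"slide":[1,-1,120],"delta_rot":[0,0,0]}]}}

```text
time: 10.85
position: [0.3316, 0.2848, 0.0364]
tool_rot: [-1.313, -2.853, 0.006]
ft_force: [-0.0, -1.1, 0.8]
grip_width: 1.001
grip_force: 0.0
```

Emit:
{"name": "send_rows", "arguments": {"motion": [{"claw":-1,"slide":[0,0,0],"delta_rot":[0,0,0]},{"claw":-1,"slide":[0,0,0],"delta_rot":[0,0,0]},{"claw":-1,"slide":[0,0,0],"delta_rot":[0,0,0]},{"claw":-1,"slide":[0,0,0],"delta_rot":[0,0,0]},{"claw":-1,"slide":[0,0,0],"delta_rot":[0,0,0]}], "grip_force": 20}}

```text
time: 11.35
position: [0.3322, 0.2866, 0.0387]
tool_rot: [1.311, 2.855, 0.002]
ft_force: [-0.5, -0.6, 2.9]
grip_width: 0.653
grip_force: 20.0
```

Emit:
{"name": "send_rows", "arguments": {"motion": [{"claw":-1,"slide":[0,0,0],"delta_rot":[0,0,0]},{"claw":-1,"slide":[0,0,0],"delta_rot":[0,0,0]}]}}

```text
time: 11.55
position: [0.3321, 0.2866, 0.0387]
tool_rot: [1.31, 2.855, 0.002]
ft_force: [-1.1, -0.7, 5.7]
grip_width: 0.657
grip_force: 20.0
```

Emit:
{"name": "send_rows", "arguments": {"motion": [{"claw":-1,"slide":[0,0,-15],"delta_rot":[0,0,0]},{"claw":-1,"slide":[0,0,-45],"delta_rot":[0,0,0]},{"claw":-1,"slide":[0,0,-80],"delta_rot":[0,0,0]},{"claw":-1,"slide":[0,0,-110],"delta_rot":[0,0,0]},{"claw":-1,"slide":[0,0,-110],"delta_rot":[0,0,0]}]}}

```text
time: 12.05
position: [0.3335, 0.2881, 0.1517]
tool_rot: [1.31, 2.853, 0.011]
ft_force: [-0.3, -0.0, -0.9]
grip_width: 0.657
grip_force: 20.0
```

Run:
```python
from h import *
plan((455,155,150,22),(632,-16,150,-4.2),(632,-16,60,-4.2),(632,-16,43,-4.2))
```

```text
to (455, 155, 150, 22) slide [-180.1, 5.4, 1.6] rot [0.007, -0.002, 0.326] rows>= 4
to (632, -16, 150, -4) slide [-224.9, 100.1, 0.0] rot [0.0, 0.0, 0.457] rows>= 5
to (632, -16, 60, -4) slide [0.0, 0.0, 90.0] rot [0.0, 0.0, 0.0] rows>= 2
to (632, -16, 43, -4) slide [0.0, 0.0, 17.0] rot [0.0, 0.0, 0.0] rows>= 1
```

Emit:
{"name": "send_rows", "arguments": {"motion": [{"claw":-1,"slide":[-36,1,0],"delta_rot":[0,0,0.07]},{"claw":-1,"slide":[-80,2,0],"delta_rot":[0,0,0.14]},{"claw":-1,"slide":[-120,3,0],"delta_rot":[0,0,0.21]},{"claw":-1,"slide":[-155,4,0],"delta_rot":[0,0,0.28]},{"claw":-1,"slide":[-180,5,0],"delta_rot":[0,0,0.326]}]}}

```text
time: 12.55
position: [0.4534, 0.1504, 0.1468]
tool_rot: [-1.763, -2.6, 0.003]
ft_force: [-0.8, 0.4, -2.0]
grip_width: 0.654
grip_force: 20.0
```

Emit:
{"name": "send_rows", "arguments": {"motion": [{"claw":-1,"slide":[-35,16,0],"delta_rot":[0,0,0.09]},{"claw":-1,"slide":[-80,36,0],"delta_rot":[0,0,0.18]},{"claw":-1,"slide":[-125,56,0],"delta_rot":[0,0,0.27]},{"claw":-1,"slide":[-170,76,0],"delta_rot":[0,0,0.36]},{"claw":-1,"slide":[-205,91,0],"delta_rot":[0,0,0.457]}]}}

```text
time: 13.05
position: [0.6152, -0.0052, 0.1468]
tool_rot: [2.306, 2.134, -0.002]
ft_force: [-0.5, 0.3, -1.8]
grip_width: 0.657
grip_force: 20.0
```

Emit:
{"name": "send_rows", "arguments": {"motion": [{"claw":-1,"slide":[-20,9,0],"delta_rot":[0,0,0]},{"claw":-1,"slide":[-20,9,25],"delta_rot":[0,0,0]},{"claw":-1,"slide":[-20,9,55],"delta_rot":[0,0,0]},{"claw":-1,"slide":[-20,9,80],"delta_rot":[0,0,0]},{"claw":-1,"slide":[-20,9,80],"delta_rot":[0,0,0]}]}}

```text
time: 13.55
position: [0.6176, -0.0228, 0.0628]
tool_rot: [-2.295, -2.135, 0.012]
ft_force: [-0.7, -0.5, -1.9]
grip_width: 0.66
grip_force: 20.0
```

Run:
```python
from h import *
ctrl.get_image('top');plan((632,-16,43,-4.2))
```

```text
to (632, -16, 43, -4) slide [8.0, 12.2, 22.2] rot [-0.006, 0.001, 0.001] rows>= 1
```

Emit:
{"name": "send_rows", "arguments": {"motion": [{"claw":-1,"slide":[5,8,0],"delta_rot":[0,0,0]},{"claw":-1,"slide":[8,12,5],"delta_rot":[0,0,0]},{"claw":-1,"slide":[8,12,11],"delta_rot":[0,0,0]},{"claw":-1,"slide":[8,12,16],"delta_rot":[0,0,0]},{"claw":-1,"slide":[8,12,16],"delta_rot":[0,0,0]}]}}

```text
time: 14.1
position: [0.6333, -0.0166, 0.0512]
tool_rot: [-2.3, -2.138, 0.002]
ft_force: [0.9, -0.2, -1.0]
grip_width: 0.658
grip_force: 20.0
```

Emit:
{"name": "send_rows", "arguments": {"motion": [{"claw":-1,"slide":[0,0,1],"delta_rot":[0,0,0]},{"claw":-1,"slide":[0,0,2],"delta_rot":[0,0,0]},{"claw":-1,"slide":[0,0,2],"delta_rot":[0,0,0]}]}}

```text
time: 14.4
position: [0.6341, -0.0166, 0.0501]
tool_rot: [2.301, 2.139, 0.0]
ft_force: [-0.1, -0.4, -2.3]
grip_width: 0.655
grip_force: 20.0
```

Emit:
{"name": "send_rows", "arguments": {"motion": [{"claw":-1,"slide":[0,0,2],"delta_rot":[0,0,0]},{"claw":-1,"slide":[0,0,4],"delta_rot":[0,0,0]},{"claw":-1,"slide":[0,0,5.5],"delta_rot":[0,0,0]},{"claw":-1,"slide":[0,0,6.5],"delta_rot":[0,0,0]},{"claw":-1,"slide":[0,0,6.5],"delta_rot":[0,0,0]}]}}

```text
time: 14.9
position: [0.6339, -0.0165, 0.0433]
tool_rot: [-2.301, -2.139, 0.0]
ft_force: [0.3, -0.3, -1.4]
grip_width: 0.656
grip_force: 20.0
```

Emit:
{"name": "send_rows", "arguments": {"motion": [{"claw":-1,"slide":[0,0,0.5],"delta_rot":[0,0,0]},{"claw":-1,"slide":[0,0,1],"delta_rot":[0,0,0]},{"claw":-1,"slide":[0,0,1],"delta_rot":[0,0,0]}]}}

```text
time: 15.2
position: [0.6342, -0.0165, 0.0429]
tool_rot: [-2.301, -2.139, -0.0]
ft_force: [-1.0, -0.0, 0.7]
grip_width: 0.654
grip_force: 20.0
```

Emit:
{"name": "send_rows", "arguments": {"motion": [{"claw":-1,"slide":[0,0,0.7],"delta_rot":[0,0,0]},{"claw":-1,"slide":[0,0,0.7],"delta_rot":[0,0,0]},{"claw":0.8,"slide":[0,0,0.7],"delta_rot":[0,0,0]},{"claw":0.8,"slide":[0,0,0.7],"delta_rot":[0,0,0]},{"claw":0.8,"slide":[0,0,0.7],"delta_rot":[0,0,0]}]}}

```text
time: 15.7
position: [0.6342, -0.0165, 0.0418]
tool_rot: [2.301, 2.139, 0.0]
ft_force: [-0.1, -0.3, 0.4]
grip_width: 0.839
grip_force: 0.0
```

Emit:
{"name": "send_rows", "arguments": {"motion": [{"claw":1,"slide":[0,0,0],"delta_rot":[0,0,0]},{"claw":1,"slide":[0,0,-30],"delta_rot":[0,0,0]},{"claw":1,"slide":[0,0,-70],"delta_rot":[0,0,0]},{"claw":1,"slide":[0,0,-110],"delta_rot":[0,0,0]},{"claw":1,"slide":[0,0,-140],"delta_rot":[0,0,0]}]}}

```text
time: 16.2
position: [0.6348, -0.0167, 0.1845]
tool_rot: [2.3, 2.137, 0.003]
ft_force: [1.3, -0.2, 0.2]
grip_width: 0.993
grip_force: 0.0
```

Run:
```python
from h import *
t=snap('top','top5')
m=cv2.cvtColor(t['color'],cv2.COLOR_BGR2HSV); b=m[190:225,350:400].astype(int); print(b[17,25],b[2,2],b[17,:,1].tolist(),b[17,:,2].tolist())
plan((413,-151,130,6.5),(413,-151,31,6.5))
o=np.hstack([cv2.resize(t['color'][185:230,340:410],(600,386),interpolation=3)]);cv2.imwrite('pics/crop7.png',o)
```

```text
[ 20  91 149] [ 15  56 147] [56, 57, 57, 57, 56, 57, 57, 57, 57, 61, 90, 92, 79, 73, 70, 75, 89, 87, 91, 91, 91, 91, 90, 91, 93, 91, 91, 88, 89, 88, 92, 89, 91, 87, 80, 80, 88, 81, 68, 59, 59, 59, 56, 56, 56, 56, 57, 56, 56, 59] [147, 147, 148, 148, 149, 148, 148, 148, 147, 138, 110, 142, 151, 150, 145, 130, 149, 149, 149, 149, 149, 149, 148, 149, 148, 149, 149, 150, 149, 150, 147, 149, 149, 149, 149, 150, 131, 85, 82, 86, 86, 86, 87, 86, 86, 87, 85, 87, 87, 87]
to (413, -151, 130, 7) slide [-150.3, -214.5, 57.3] rot [0.01, -0.001, -0.187] rows>= 6
to (413, -151, 31, 7) slide [0.0, 0.0, 99.0] rot [0.0, 0.0, 0.0] rows>= 2
```

View pics/crop7.png

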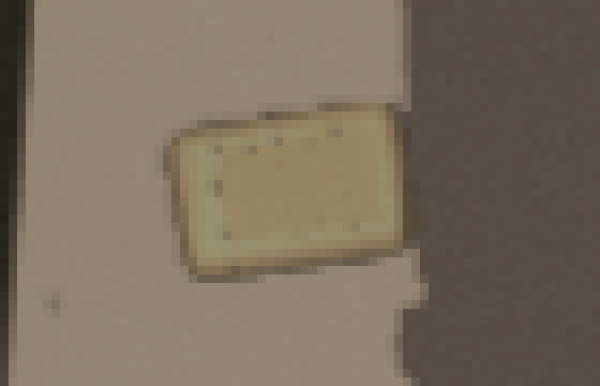

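The soap's corners are at crop (175,130), (393,103), (408,245) and (190,275), giving a centre near top px (373.4,206.4). That agrees with (413,-151) and a yaw of about 6.5°.

Emit:
{"name": "send_rows", "arguments": {"motion": [{"claw":1,"slide":[-45,-64,0],"delta_rot":[0,0,-0.05]},{"claw":1,"slide":[-60,-86,10],"delta_rot":[0,0,-0.1]},{"claw":1,"slide":[-90,-128,20],"delta_rot":[0,0,-0.15]},{"claw":1,"slide":[-130,-186,30],"delta_rot":[0,0,-0.187]},{"claw":1,"slide":[-150,-214,40],"delta_rot":[0.01,0,-0.187]}]}}

```text
time: 16.75
position: [0.4206, -0.1438, 0.1448]
tool_rot: [-2.086, -2.34, 0.009]
ft_force: [-0.1, 0.0, 1.1]
grip_width: 1.001
grip_force: 0.0
```

Run:
```python
from h import *
t=load('top5'); print(cast(t,[(373.4,206.4)],.023)*1000); ctrl.get_image('top')
plan((413,-151,130,6.5),(413,-151,31,6.5))
```

```text
[[ 412.96936752 -150.64900269   23.        ]]
to (413, -151, 130, 7) slide [-3.3, 0.6, 11.9] rot [-0.019, -0.003, -0.006] rows>= 1
to (413, -151, 31, 7) slide [0.0, 0.0, 99.0] rot [0.0, 0.0, 0.0] rows>= 2
```

Emit:
{"name": "send_rows", "arguments": {"motion": [{"claw":1,"slide":[-3,1,35],"delta_rot":[-0.01,0,0]},{"claw":1,"slide":[-3,1,70],"delta_rot":[-0.01,0,0]},{"claw":1,"slide":[-3,1,95],"delta_rot":[-0.01,0,0]},{"claw":1,"slide":[-3,1,110],"delta_rot":[-0.01,0,0]},{"claw":1,"slide":[-3,1,110],"delta_rot":[-0.01,0,0]}]}}

```text
time: 17.3
position: [0.4208, -0.1455, 0.0332]
tool_rot: [-2.089, -2.341, 0.004]
ft_force: [-0.5, 0.0, 0.2]
grip_width: 0.998
grip_force: 0.0
```

Emit:
{"name": "send_rows", "arguments": {"motion": [{"claw":1,"slide":[0,0,0],"delta_rot":[0,0,0]},{"claw":1,"slide":[0,0,0],"delta_rot":[0,0,0]}]}}

```text
time: 17.5
position: [0.4237, -0.146, 0.0362]
tool_rot: [2.091, 2.344, 0.003]
ft_force: [0.8, -1.5, -0.4]
grip_width: 1.001
grip_force: 0.0
```

Run:
```python
from h import *
plan((413,-151,31,6.5))
```

```text
to (413, -151, 31, 7) slide [-3.8, -11.2, 5.1] rot [0.002, -0.001, 0.001] rows>= 1
```

Emit:
{"name": "send_rows", "arguments": {"motion": [{"claw":1,"slide":[-4,-11,5],"delta_rot":[0,0,0]},{"claw":1,"slide":[-4,-11,5],"delta_rot":[0,0,0]},{"claw":-1,"slide":[-4,-11,5],"delta_rot":[0,0,0]},{"claw":-1,"slide":[-4,-11,5],"delta_rot":[0,0,0]},{"claw":-1,"slide":[-4,-11,5],"delta_rot":[0,0,0]}], "grip_force": 12}}

```text
time: 18.0
position: [0.4125, -0.151, 0.0304]
tool_rot: [-2.091, -2.344, -0.002]
ft_force: [0.6, 0.4, -0.2]
grip_width: 0.811
grip_force: 0.0
```

Emit:
{"name": "send_rows", "arguments": {"motion": [{"claw":-1,"slide":[0,0,0],"delta_rot":[0,0,0]},{"claw":-1,"slide":[0,0,0],"delta_rot":[0,0,0]},{"claw":-1,"slide":[0,0,0],"delta_rot":[0,0,0]},{"claw":-1,"slide":[0,0,0],"delta_rot":[0,0,0]},{"claw":-1,"slide":[0,0,0],"delta_rot":[0,0,0]}]}}

```text
time: 18.5
position: [0.4124, -0.151, 0.0302]
tool_rot: [-2.091, -2.344, -0.001]
ft_force: [1.4, -0.7, 0.0]
grip_width: 0.579
grip_force: 12.0
```

Emit:
{"name": "send_rows", "arguments": {"motion": [{"claw":-1,"slide":[0,0,-15],"delta_rot":[0,0,0]},{"claw":-1,"slide":[0,0,-50],"delta_rot":[0,0,0]},{"claw":-1,"slide":[0,0,-85],"delta_rot":[0,0,0]},{"claw":-1,"slide":[0,0,-100],"delta_rot":[0,0,0]},{"claw":-1,"slide":[0,0,-100],"delta_rot":[0,0,0]}], "grip_force": 20}}

```text
time: 19.0
position: [0.4137, -0.1514, 0.1322]
tool_rot: [2.089, 2.342, 0.006]
ft_force: [-0.2, -0.6, -1.5]
grip_width: 0.578
grip_force: 20.0
```

Run:
```python
from h import *
plan((460,40,130,4),(500,220,130,0),(533,377,130,-5.5),(533,377,60,-5.5),(533,377,40,-5.5))
```

```text
to (460, 40, 130, 4) slide [184.9, 67.8, 2.6] rot [0.005, -0.001, 0.044] rows>= 4
to (500, 220, 130, 0) slide [176.8, 52.5, 0.0] rot [0.0, 0.0, 0.07] rows>= 4
to (533, 377, 130, -6) slide [157.0, 33.0, 0.0] rot [0.0, 0.0, 0.096] rows>= 4
to (533, 377, 60, -6) slide [0.0, 0.0, 70.0] rot [0.0, 0.0, 0.0] rows>= 2
to (533, 377, 40, -6) slide [0.0, 0.0, 20.0] rot [0.0, 0.0, 0.0] rows>= 1
```

Emit:
{"name": "send_rows", "arguments": {"motion": [{"claw":-1,"slide":[37,14,0],"delta_rot":[0,0,0.044]},{"claw":-1,"slide":[80,29,0],"delta_rot":[0,0,0.044]},{"claw":-1,"slide":[120,44,0],"delta_rot":[0,0,0.044]},{"claw":-1,"slide":[155,57,0],"delta_rot":[0,0,0.044]},{"claw":-1,"slide":[185,68,0],"delta_rot":[0,0,0.044]}]}}

```text
time: 19.5
position: [0.4577, 0.0425, 0.1285]
tool_rot: [-2.139, -2.298, 0.002]
ft_force: [0.2, -0.7, -0.7]
grip_width: 0.567
grip_force: 20.0
```

Emit:
{"name": "send_rows", "arguments": {"motion": [{"claw":-1,"slide":[40,12,0],"delta_rot":[0,0,0.07]},{"claw":-1,"slide":[80,24,0],"delta_rot":[0,0,0.07]},{"claw":-1,"slide":[120,36,0],"delta_rot":[0,0,0.07]},{"claw":-1,"slide":[150,45,0],"delta_rot":[0,0,0.07]},{"claw":-1,"slide":[177,52,0],"delta_rot":[0,0,0.07]}]}}

```text
time: 20.0
position: [0.4972, 0.2222, 0.1282]
tool_rot: [-2.219, -2.222, 0.004]
ft_force: [-1.1, 0.0, -1.6]
grip_width: 0.572
grip_force: 20.0
```

Emit:
{"name": "send_rows", "arguments": {"motion": [{"claw":-1,"slide":[40,8,0],"delta_rot":[0,0,0.096]},{"claw":-1,"slide":[80,17,0],"delta_rot":[0,0,0.096]},{"claw":-1,"slide":[120,25,0],"delta_rot":[0,0,0.096]},{"claw":-1,"slide":[157,33,0],"delta_rot":[0,0,0.096]},{"claw":-1,"slide":[157,33,0],"delta_rot":[0,0,0.096]}]}}

```text
time: 20.5
position: [0.5286, 0.3842, 0.1274]
tool_rot: [-2.314, -2.118, 0.001]
ft_force: [-0.4, 0.5, -1.3]
grip_width: 0.574
grip_force: 20.0
```

Emit:
{"name": "send_rows", "arguments": {"motion": [{"claw":-1,"slide":[0,0,20],"delta_rot":[0,0,0]},{"claw":-1,"slide":[0,0,45],"delta_rot":[0,0,0]},{"claw":-1,"slide":[0,0,55],"delta_rot":[0,0,0]},{"claw":-1,"slide":[0,0,55],"delta_rot":[0,0,0]},{"claw":-1,"slide":[0,0,55],"delta_rot":[0,0,0]}]}}

```text
time: 21.0
position: [0.5313, 0.3773, 0.0756]
tool_rot: [-2.326, -2.111, -0.0]
ft_force: [0.1, 0.1, -0.0]
grip_width: 0.577
grip_force: 20.0
```

Run:
```python
from h import *
plan((533,377,40,-5.5));
```

```text
to (533, 377, 40, -6) slide [-0.2, 1.7, 35.6] rot [-0.0, -0.001, -0.0] rows>= 1
```

Emit:
{"name": "send_rows", "arguments": {"motion": [{"claw":-1,"slide":[0,2,12],"delta_rot":[0,0,0]},{"claw":-1,"slide":[0,2,24],"delta_rot":[0,0,0]},{"claw":-1,"slide":[0,2,30],"delta_rot":[0,0,0]},{"claw":-1,"slide":[0,2,33],"delta_rot":[0,0,0]},{"claw":-1,"slide":[0,2,33],"delta_rot":[0,0,0]}]}}

```text
time: 21.5
position: [0.5328, 0.3773, 0.042]
tool_rot: [-2.325, -2.112, 0.001]
ft_force: [0.1, -0.3, -2.2]
grip_width: 0.573
grip_force: 20.0
```

Emit:
{"name": "send_rows", "arguments": {"motion": [{"claw":-1,"slide":[0,0,1],"delta_rot":[0,0,0]},{"claw":-1,"slide":[0,0,2],"delta_rot":[0,0,0]},{"claw":-1,"slide":[0,0,2],"delta_rot":[0,0,0]}]}}

```text
time: 21.8
position: [0.5333, 0.3776, 0.0409]
tool_rot: [-2.325, -2.112, -0.002]
ft_force: [-0.4, -0.5, -1.8]
grip_width: 0.574
grip_force: 20.0
```

Slight further lowering, then release and check.

Emit:
{"name": "send_rows", "arguments": {"motion": [{"claw":-1,"slide":[0,0,0.7],"delta_rot":[0,0,0]},{"claw":-1,"slide":[0,0,0.7],"delta_rot":[0,0,0]},{"claw":0.4,"slide":[0,0,0.7],"delta_rot":[0,0,0]},{"claw":0.4,"slide":[0,0,0.7],"delta_rot":[0,0,0]},{"claw":0.4,"slide":[0,0,0.7],"delta_rot":[0,0,0]}]}}

```text
time: 22.3
position: [0.5333, 0.3776, 0.0402]
tool_rot: [-2.325, -2.112, -0.002]
ft_force: [-0.2, 0.4, -0.4]
grip_width: 0.688
grip_force: 0.0
```

Emit:
{"name": "send_rows", "arguments": {"motion": [{"claw":0.5,"slide":[0,0,0],"delta_rot":[0,0,0]},{"claw":1,"slide":[0,0,-30],"delta_rot":[0,0,0]},{"claw":1,"slide":[0,0,-70],"delta_rot":[0,0,0]},{"claw":1,"slide":[0,0,-110],"delta_rot":[0,0,0]},{"claw":1,"slide":[0,0,-140],"delta_rot":[0,0,0]}]}}

```text
time: 22.8
position: [0.5339, 0.3778, 0.183]
tool_rot: [-2.325, -2.112, -0.006]
ft_force: [0.1, 0.3, 0.3]
grip_width: 0.975
grip_force: 0.0
```

Run:
```python
from h import *
plan((490,190,150,None),(442,-8,130,None),(442,-8,26,None))
```

```text
to (490, 190, 150, 21) slide [-191.2, -25.7, 32.4] rot [0.003, -0.003, -0.466] rows>= 4
to (442, -8, 130, -1) slide [-167.3, -116.3, 20.0] rot [0.0, 0.0, 0.388] rows>= 5
to (442, -8, 26, -1) slide [0.0, 0.0, 104.0] rot [0.0, 0.0, 0.0] rows>= 3
```

Emit:
{"name": "send_rows", "arguments": {"motion": [{"claw":1,"slide":[-191,-26,32],"delta_rot":[0,0,0]},{"claw":1,"slide":[-191,-26,32],"delta_rot":[0,0,0]},{"claw":1,"slide":[-191,-26,32],"delta_rot":[0,0,0]},{"claw":1,"slide":[-191,-26,32],"delta_rot":[0,0,0]},{"claw":1,"slide":[-191,-26,32],"delta_rot":[0,0,0]}]}}

```text
time: 23.3
position: [0.4876, 0.1821, 0.1467]
tool_rot: [-2.335, -2.102, 0.006]
ft_force: [-0.2, 0.2, -0.7]
grip_width: 1.001
grip_force: 0.0
```

Emit:
{"name": "send_rows", "arguments": {"motion": [{"claw":1,"slide":[-202,-29,20],"delta_rot":[0,0,0]},{"claw":1,"slide":[-202,-29,20],"delta_rot":[0,0,0]},{"claw":1,"slide":[-202,-29,20],"delta_rot":[0,0,0]},{"claw":1,"slide":[-202,-29,20],"delta_rot":[0,0,0]},{"claw":1,"slide":[-202,-29,20],"delta_rot":[0,0,0]}]}}

```text
time: 23.8
position: [0.4391, -0.0141, 0.1273]
tool_rot: [-2.334, -2.102, 0.001]
ft_force: [-0.1, 0.6, -0.9]
grip_width: 1.0
grip_force: 0.0
```

Emit:
{"name": "send_rows", "arguments": {"motion": [{"claw":1,"slide":[0,0,20],"delta_rot":[0,0,0]},{"claw":1,"slide":[0,0,50],"delta_rot":[0,0,0]},{"claw":1,"slide":[0,0,60],"delta_rot":[0,0,0]},{"claw":1,"slide":[0,0,60],"delta_rot":[0,0,0]},{"claw":1,"slide":[0,0,60],"delta_rot":[0,0,0]}]}}

```text
time: 24.3
position: [0.4415, -0.008, 0.0683]
tool_rot: [-2.325, -2.113, -0.002]
ft_force: [-0.1, 0.4, -0.5]
grip_width: 0.995
grip_force: 0.0
```

Run:
```python
from h import *
t=snap('top','top6');s=snap('side','side6')
plan((442,-8,26,-5.5))
cv2.imwrite('pics/crop8.png',np.hstack([cv2.resize(t['color'][95:225,150:380],(480,271)),cv2.resize(s['color'][80:260,280:460],(271,271))]))
```

```text
to (442, -8, 26, -6) slide [0.0, -0.0, 42.8] rot [0.002, -0.002, 0.0] rows>= 1
```

View pics/crop8.png

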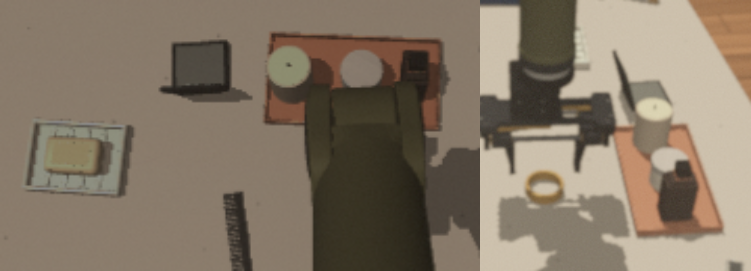

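The soap lies in the dish (75,155), and the jar (362,70) and bottle (414,70) stand in the tray. The bangle is between the fingers (side crop 545,187). I'll grip it.

Emit:
{"name": "send_rows", "arguments": {"motion": [{"claw":1,"slide":[0,0,20],"delta_rot":[0,0,0]},{"claw":1,"slide":[0,0,35],"delta_rot":[0,0,0]},{"claw":1,"slide":[0,0,42],"delta_rot":[0,0,0]},{"claw":1,"slide":[0,0,42],"delta_rot":[0,0,0]},{"claw":1,"slide":[0,0,42],"delta_rot":[0,0,0]}]}}

```text
time: 24.9
position: [0.4415, -0.0083, 0.0264]
tool_rot: [-2.325, -2.112, -0.003]
ft_force: [-0.9, -0.3, 0.4]
grip_width: 0.998
grip_force: 0.0
```

Emit:
{"name": "send_rows", "arguments": {"motion": [{"claw":-1,"slide":[0,0,0],"delta_rot":[0,0,0]},{"claw":-1,"slide":[0,0,0],"delta_rot":[0,0,0]},{"claw":-1,"slide":[0,0,0],"delta_rot":[0,0,0]},{"claw":-1,"slide":[0,0,0],"delta_rot":[0,0,0]},{"claw":-1,"slide":[0,0,0],"delta_rot":[0,0,0]}], "grip_force": 10}}

```text
time: 25.4
position: [0.441, -0.0084, 0.0258]
tool_rot: [-2.325, -2.112, -0.002]
ft_force: [-0.9, 0.5, 1.5]
grip_width: 0.677
grip_force: 10.0
```

Emit:
{"name": "send_rows", "arguments": {"motion": [{"claw":-1,"slide":[0,0,0],"delta_rot":[0,0,0]},{"claw":-1,"slide":[0,0,-10],"delta_rot":[0,0,0]},{"claw":-1,"slide":[0,0,-50],"delta_rot":[0,0,0]},{"claw":-1,"slide":[0,0,-90],"delta_rot":[0,0,0]},{"claw":-1,"slide":[0,0,-130],"delta_rot":[0,0,0]}]}}

```text
time: 25.9
position: [0.4403, -0.0088, 0.1575]
tool_rot: [-2.326, -2.111, -0.001]
ft_force: [0.8, 0.4, -0.4]
grip_width: 0.675
grip_force: 10.0
```

Run:
```python
from h import *
a=np.radians(3.7); c=np.array([534,-387]); X=np.array([np.cos(a),np.sin(a)]); Y=np.array([-np.sin(a),np.cos(a)])
b=c-6*X-18*Y; print('bangle',b,'brooch',c+22*X+36*Y)
plan((520,-190,205,-50),(*b.round(),205,93.7),(*b.round(),60,93.7),(*b.round(),33,93.7))
```

```text
bangle [ 529.17408784 -405.34967498] brooch [ 553.6309805  -349.65532696]
to (520, -190, 205, -50) slide [-172.6, 96.8, -47.7] rot [-0.001, -0.001, 0.776] rows>= 6
to (np.float64(529.0), np.float64(-405.0), 205, -86) slide [-131.3, 170.5, 0.0] rot [0.0, 0.0, 0.634] rows>= 5
to (np.float64(529.0), np.float64(-405.0), 60, -86) slide [0.0, 0.0, 145.0] rot [0.0, 0.0, 0.0] rows>= 3
to (np.float64(529.0), np.float64(-405.0), 33, -86) slide [0.0, 0.0, 27.0] rot [0.0, 0.0, 0.0] rows>= 1
```

Emit:
{"name": "send_rows", "arguments": {"motion": [{"claw":-1,"slide":[-35,20,-20],"delta_rot":[0,0,0.14]},{"claw":-1,"slide":[-70,40,-45],"delta_rot":[0,0,0.28]},{"claw":-1,"slide":[-105,60,-47],"delta_rot":[0,0,0.42]},{"claw":-1,"slide":[-140,80,-47],"delta_rot":[0,0,0.56]},{"claw":-1,"slide":[-173,97,-47],"delta_rot":[0,0,0.7]}], "grip_force": 15}}

```text
time: 26.4
position: [0.5213, -0.1917, 0.2035]
tool_rot: [-2.912, -1.178, -0.003]
ft_force: [-0.3, -0.3, 0.1]
grip_width: 0.679
grip_force: 15.0
```

Emit:
{"name": "send_rows", "arguments": {"motion": [{"claw":-1,"slide":[0,0,0],"delta_rot":[0,0,0.14]},{"claw":-1,"slide":[0,0,0],"delta_rot":[0,0,0.28]},{"claw":-1,"slide":[0,0,0],"delta_rot":[0,0,0.42]},{"claw":-1,"slide":[0,0,0],"delta_rot":[0,0,0.56]},{"claw":-1,"slide":[0,0,0],"delta_rot":[0,0,0.7]}]}}

```text
time: 26.9
position: [0.5204, -0.19, 0.2028]
tool_rot: [-3.139, -0.108, 0.0]
ft_force: [-0.8, 0.4, -0.0]
grip_width: 0.684
grip_force: 15.0
```

Run:
```python
from h import *
ctrl.get_image('top');plan((529,-405,205,93.7))
```

```text
to (529, -405, 205, -86) slide [-5.1, 215.0, -2.4] rot [-0.001, 0.0, -0.001] rows>= 5
```

Emit:
{"name": "send_rows", "arguments": {"motion": [{"claw":-1,"slide":[-5,50,-2],"delta_rot":[0,0,0]},{"claw":-1,"slide":[-5,100,-2],"delta_rot":[0,0,0]},{"claw":-1,"slide":[-5,150,-2],"delta_rot":[0,0,0]},{"claw":-1,"slide":[-5,190,-2],"delta_rot":[0,0,0]},{"claw":-1,"slide":[-5,215,-2],"delta_rot":[0,0,0]}]}}

```text
time: 27.45
position: [0.5304, -0.4085, 0.2044]
tool_rot: [3.139, 0.116, -0.002]
ft_force: [-1.2, 0.5, -0.1]
grip_width: 0.68
grip_force: 15.0
```

Emit:
{"name": "send_rows", "arguments": {"motion": [{"claw":-1,"slide":[0,0,30],"delta_rot":[0,0,0]},{"claw":-1,"slide":[0,0,60],"delta_rot":[0,0,0]},{"claw":-1,"slide":[0,0,90],"delta_rot":[0,0,0]},{"claw":-1,"slide":[0,0,110],"delta_rot":[0,0,0]},{"claw":-1,"slide":[0,0,110],"delta_rot":[0,0,0]}]}}

```text
time: 27.95
position: [0.5301, -0.4027, 0.0909]
tool_rot: [-3.134, -0.121, 0.008]
ft_force: [-1.4, 0.5, -0.4]
grip_width: 0.676
grip_force: 15.0
```

Run:
```python
from h import *
s=snap('side','side7'); t=snap('top','top7');plan((529,-405,33,93.7))
cv2.imwrite('pics/crop9.png',np.hstack([cv2.resize(s['color'][210:390,300:480],(400,400)),cv2.resize(t['color'][110:210,410:510],(400,400))]))
```

```text
to (529, -405, 33, -86) slide [-3.0, 0.1, 61.8] rot [-0.001, 0.0, 0.012] rows>= 2
```

View pics/crop9.png

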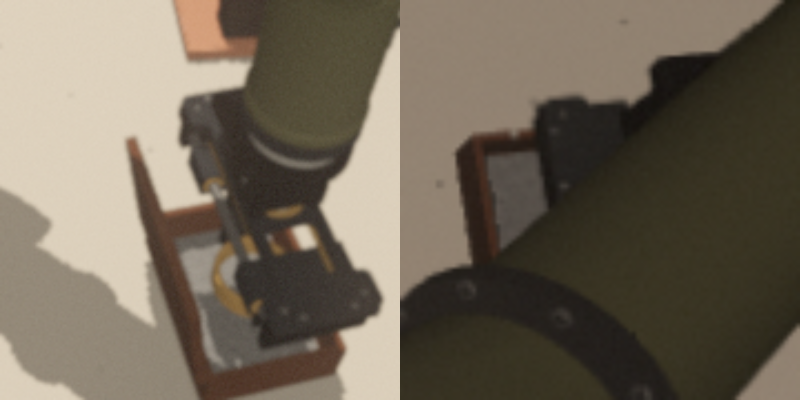

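The bangle hangs level inside the box opening (side crop 235,280), with the lid at (165,250) clear of the gripper. I'll lower and release it.

Emit:
{"name": "send_rows", "arguments": {"motion": [{"claw":-1,"slide":[-1,0,20],"delta_rot":[0,0,0]},{"claw":-1,"slide":[-1,0,40],"delta_rot":[0,0,0]},{"claw":-1,"slide":[-1,0,52],"delta_rot":[0,0,0]},{"claw":-1,"slide":[-1,0,58],"delta_rot":[0,0,0]},{"claw":-1,"slide":[-1,0,58],"delta_rot":[0,0,0]}]}}

```text
time: 28.55
position: [0.531, -0.4047, 0.0364]
tool_rot: [-3.138, -0.118, 0.0]
ft_force: [-0.6, 0.0, 0.3]
grip_width: 0.683
grip_force: 15.0
```

Emit:
{"name": "send_rows", "arguments": {"motion": [{"claw":-1,"slide":[0,0,1],"delta_rot":[0,0,0]},{"claw":-1,"slide":[0,0,2],"delta_rot":[0,0,0]},{"claw":-1,"slide":[0,0,2],"delta_rot":[0,0,0]}]}}

```text
time: 28.85
position: [0.5311, -0.4049, 0.0348]
tool_rot: [-3.139, -0.118, -0.001]
ft_force: [-0.6, -0.2, -0.4]
grip_width: 0.679
grip_force: 15.0
```

Emit:
{"name": "send_rows", "arguments": {"motion": [{"claw":-1,"slide":[0,0,1],"delta_rot":[0,0,0]},{"claw":-1,"slide":[0,0,2],"delta_rot":[0,0,0]},{"claw":0.46,"slide":[0,0,2],"delta_rot":[0,0,0]},{"claw":0.46,"slide":[0,0,2],"delta_rot":[0,0,0]},{"claw":0.46,"slide":[0,0,2],"delta_rot":[0,0,0]}]}}

```text
time: 29.35
position: [0.5309, -0.4048, 0.0323]
tool_rot: [-3.139, -0.117, -0.0]
ft_force: [0.4, 0.6, -0.2]
grip_width: 0.726
grip_force: 0.0
```

Emit:
{"name": "send_rows", "arguments": {"motion": [{"claw":0.46,"slide":[0,0,0],"delta_rot":[0,0,0]},{"claw":0.46,"slide":[0,0,-20],"delta_rot":[0,0,0]},{"claw":0.46,"slide":[0,0,-65],"delta_rot":[0,0,0]},{"claw":0.46,"slide":[0,0,-115],"delta_rot":[0,0,0]},{"claw":0.46,"slide":[0,0,-160],"delta_rot":[0,0,0]}]}}

```text
time: 29.85
position: [0.5307, -0.4051, 0.1944]
tool_rot: [-3.139, -0.117, -0.001]
ft_force: [1.7, -0.1, 0.1]
grip_width: 0.732
grip_force: 0.0
```

Run:
```python
from h import *
plan((677,-209,190,-19.5),(677,-209,80,-19.5),(677,-209,24,-19.5))
```

```text
to (677, -209, 190, -20) slide [160.5, -184.6, 4.6] rot [-0.0, -0.001, -1.156] rows>= 8
to (677, -209, 80, -20) slide [0.0, 0.0, 110.0] rot [0.0, 0.0, 0.0] rows>= 3
to (677, -209, 24, -20) slide [0.0, 0.0, 56.0] rot [0.0, 0.0, 0.0] rows>= 2
```

Emit:
{"name": "send_rows", "arguments": {"motion": [{"claw":0.4,"slide":[160,-185,0],"delta_rot":[0,0,-0.7]},{"claw":0.4,"slide":[160,-185,0],"delta_rot":[0,0,-0.7]},{"claw":0.4,"slide":[160,-185,0],"delta_rot":[0,0,-0.7]},{"claw":0.4,"slide":[160,-185,0],"delta_rot":[0,0,-0.7]},{"claw":0.4,"slide":[160,-185,0],"delta_rot":[0,0,-0.7]}]}}

```text
time: 30.35
position: [0.678, -0.2056, 0.1926]
tool_rot: [-2.904, -1.196, -0.002]
ft_force: [1.7, 0.4, -0.8]
grip_width: 0.697
grip_force: 0.0
```

Emit:
{"name": "send_rows", "arguments": {"motion": [{"claw":0.4,"slide":[0,0,30],"delta_rot":[0,0,-0.456]},{"claw":0.4,"slide":[0,0,60],"delta_rot":[0,0,-0.456]},{"claw":0.4,"slide":[0,0,100],"delta_rot":[0,0,-0.456]},{"claw":0.4,"slide":[0,0,100],"delta_rot":[0,0,-0.456]},{"claw":0.4,"slide":[0,0,100],"delta_rot":[0,0,-0.456]}]}}

```text
time: 30.85
position: [0.6762, -0.2085, 0.0925]
tool_rot: [-2.567, -1.808, 0.0]
ft_force: [0.6, 0.6, 2.2]
grip_width: 0.698
grip_force: 0.0
```

Run:
```python
from h import *
s=snap('side','side8'); t=snap('top','top8');plan((677,-209,24,-19.5))
cv2.imwrite('pics/crop10.png',np.hstack([cv2.resize(s['color'][210:390,330:480],(333,400)),cv2.resize(t['color'][90:210,370:510],(466,400))]))
```

```text
to (677, -209, 24, -20) slide [-0.2, -1.2, 71.1] rot [0.004, -0.001, -0.002] rows>= 2
```

View pics/crop10.png

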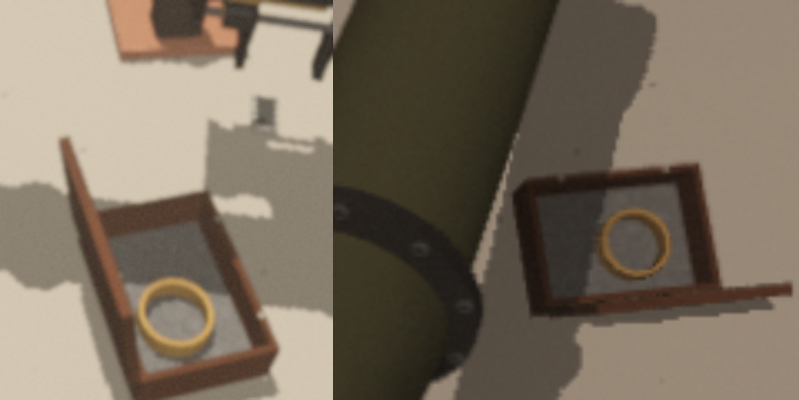

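The bangle lies flat in the box (top crop 635,243), leaving the -y/left half free for the brooch (side crop 264,112), which sits ahead of the fingers' track. I'll descend to it.

Emit:
{"name": "send_rows", "arguments": {"motion": [{"claw":0.3,"slide":[0,0,20],"delta_rot":[0,0,0]},{"claw":0.1,"slide":[0,0,45],"delta_rot":[0,0,0]},{"claw":0.1,"slide":[0,0,60],"delta_rot":[0,0,0]},{"claw":0.1,"slide":[0,0,65],"delta_rot":[0,0,0]},{"claw":0.1,"slide":[0,0,65],"delta_rot":[0,0,0]}]}}

```text
time: 31.45
position: [0.6768, -0.2084, 0.0278]
tool_rot: [-2.565, -1.813, -0.001]
ft_force: [0.2, -0.6, 0.1]
grip_width: 0.554
grip_force: 0.0
```

Run:
```python
from h import *
ctrl.get_image('top');plan((677,-209,23.8,-19.5))
```

```text
to (677, -209, 23.8, -20) slide [-0.5, -0.1, 4.7] rot [0.001, -0.001, -0.0] rows>= 1
```

Emit:
{"name": "send_rows", "arguments": {"motion": [{"claw":0.1,"slide":[0,0,2],"delta_rot":[0,0,0]},{"claw":0.1,"slide":[0,0,4.5],"delta_rot":[0,0,0]},{"claw":-1,"slide":[0,0,4.5],"delta_rot":[0,0,0]},{"claw":-1,"slide":[0,0,4.5],"delta_rot":[0,0,0]},{"claw":-1,"slide":[0,0,4.5],"delta_rot":[0,0,0]}], "grip_force": 10}}

```text
time: 32.0
position: [0.6766, -0.2083, 0.0231]
tool_rot: [-2.565, -1.813, -0.001]
ft_force: [0.7, -0.6, 0.7]
grip_width: 0.358
grip_force: 0.0
```

Emit:
{"name": "send_rows", "arguments": {"motion": [{"claw":-1,"slide":[0,0,0],"delta_rot":[0,0,0]},{"claw":-1,"slide":[0,0,0],"delta_rot":[0,0,0]},{"claw":-1,"slide":[0,0,0],"delta_rot":[0,0,0]},{"claw":-1,"slide":[0,0,0],"delta_rot":[0,0,0]},{"claw":-1,"slide":[0,0,0],"delta_rot":[0,0,0]}]}}

```text
time: 32.5
position: [0.6767, -0.2083, 0.0231]
tool_rot: [-2.565, -1.813, -0.001]
ft_force: [0.4, 0.2, 0.9]
grip_width: 0.301
grip_force: 10.0
```

26 mm gripped, which is right. I'll lift and move to the box.

Emit:
{"name": "send_rows", "arguments": {"motion": [{"claw":-1,"slide":[0,0,-10],"delta_rot":[0,0,0]},{"claw":-1,"slide":[0,0,-55],"delta_rot":[0,0,0.1]},{"claw":-1,"slide":[0,0,-105],"delta_rot":[0,0,0.24]},{"claw":-1,"slide":[0,0,-150],"delta_rot":[0,0,0.38]},{"claw":-1,"slide":[0,0,-170],"delta_rot":[0,0,0.52]}]}}

```text
time: 33.0
position: [0.6783, -0.2095, 0.1995]
tool_rot: [2.945, 1.083, 0.011]
ft_force: [0.3, -1.0, 0.0]
grip_width: 0.296
grip_force: 10.0
```

Run:
```python
from h import *
t=load('top8'); print(cast(t,[(460.2,162.5)],.024)*1000); g=ctrl.get_state();print(g['grip_width'])
plan((554,-350,195,93.7),(554,-350,60,93.7))
```

```text
[[ 530.98608492 -403.8131461    24.        ]]
0.2958202985281565
to (554, -350, 195, -86) slide [-185.8, 26.4, 3.6] rot [0.004, -0.007, 0.64] rows>= 5
to (554, -350, 60, -86) slide [0.0, 0.0, 135.0] rot [0.0, 0.0, 0.0] rows>= 3
```

Emit:
{"name": "send_rows", "arguments": {"motion": [{"claw":-1,"slide":[-40,6,0],"delta_rot":[0,0,0.14]},{"claw":-1,"slide":[-80,12,0],"delta_rot":[0,0,0.28]},{"claw":-1,"slide":[-120,18,0],"delta_rot":[0,0,0.42]},{"claw":-1,"slide":[-160,23,0],"delta_rot":[0,0,0.55]},{"claw":-1,"slide":[-186,26,0],"delta_rot":[0,0,0.64]}]}}

```text
time: 33.5
position: [0.5495, -0.3527, 0.1938]
tool_rot: [3.14, 0.098, -0.0]
ft_force: [-0.2, -1.2, -1.0]
grip_width: 0.296
grip_force: 10.0
```

Emit:
{"name": "send_rows", "arguments": {"motion": [{"claw":-1,"slide":[0,0,30],"delta_rot":[0,0,0]},{"claw":-1,"slide":[0,0,70],"delta_rot":[0,0,0]},{"claw":-1,"slide":[0,0,100],"delta_rot":[0,0,0]},{"claw":-1,"slide":[0,0,100],"delta_rot":[0,0,0]},{"claw":-1,"slide":[0,0,100],"delta_rot":[0,0,0]}]}}

```text
time: 34.0
position: [0.5527, -0.3496, 0.0936]
tool_rot: [-3.139, -0.111, 0.0]
ft_force: [-0.6, 0.4, -0.2]
grip_width: 0.3
grip_force: 10.0
```

Run:
```python
from h import *
ctrl.get_image('top');plan((554,-350,32,93.7))
```

```text
to (554, -350, 32, -86) slide [0.5, -0.2, 62.8] rot [0.001, -0.002, 0.006] rows>= 2
```

Emit:
{"name": "send_rows", "arguments": {"motion": [{"claw":-1,"slide":[3,-1.5,15],"delta_rot":[0,0,0]},{"claw":-1,"slide":[3,-1.5,35],"delta_rot":[0,0,0]},{"claw":-1,"slide":[3,-1.5,50],"delta_rot":[0,0,0]},{"claw":-1,"slide":[3,-1.5,60],"delta_rot":[0,0,0]},{"claw":-1,"slide":[3,-1.5,60],"delta_rot":[0,0,0]}]}}

```text
time: 34.55
position: [0.5547, -0.347, 0.0312]
tool_rot: [-3.137, -0.111, 0.003]
ft_force: [-0.1, -0.0, -0.1]
grip_width: 0.297
grip_force: 10.0
```

Emit:
{"name": "send_rows", "arguments": {"motion": [{"claw":-1,"slide":[0,0,1],"delta_rot":[0,0,0]},{"claw":-1,"slide":[0,0,2],"delta_rot":[0,0,0]},{"claw":-1,"slide":[0,0,2],"delta_rot":[0,0,0]}]}}

```text
time: 34.85
position: [0.5558, -0.3479, 0.0314]
tool_rot: [-3.139, -0.111, -0.002]
ft_force: [-0.2, -0.1, -0.2]
grip_width: 0.297
grip_force: 10.0
```

Brooch is about 2 mm above the floor. I'll lower it, open slightly and retreat.

Emit:
{"name": "send_rows", "arguments": {"motion": [{"claw":-1,"slide":[0,0,1],"delta_rot":[0,0,0]},{"claw":-1,"slide":[0,0,2],"delta_rot":[0,0,0]},{"claw":-0.32,"slide":[0,0,2],"delta_rot":[0,0,0]},{"claw":-0.32,"slide":[0,0,2],"delta_rot":[0,0,0]},{"claw":-0.32,"slide":[0,0,2],"delta_rot":[0,0,0]}]}}

```text
time: 35.35
position: [0.5555, -0.3476, 0.0288]
tool_rot: [-3.139, -0.111, -0.0]
ft_force: [0.2, 0.1, 0.1]
grip_width: 0.336
grip_force: 0.0
```

Emit:
{"name": "send_rows", "arguments": {"motion": [{"claw":-0.32,"slide":[0,0,0],"delta_rot":[0,0,0]},{"claw":-0.32,"slide":[0,0,-20],"delta_rot":[0,0,0]},{"claw":-0.32,"slide":[0,0,-65],"delta_rot":[0,0,0]},{"claw":-0.32,"slide":[0,0,-115],"delta_rot":[0,0,0]},{"claw":-0.32,"slide":[0,0,-165],"delta_rot":[0,0,0]}]}}

```text
time: 35.85
position: [0.555, -0.3476, 0.1953]
tool_rot: [-3.138, -0.111, 0.001]
ft_force: [1.7, 0.1, 0.5]
grip_width: 0.342
grip_force: 0.0
```

Emit:
{"name": "send_rows", "arguments": {"motion": [{"claw":0,"slide":[0,-50,-20],"delta_rot":[0,0,0]},{"claw":0,"slide":[0,-100,-20],"delta_rot":[0,0,0]},{"claw":0,"slide":[0,-150,-20],"delta_rot":[0,0,0]},{"claw":0,"slide":[0,-200,-20],"delta_rot":[0,0,0]},{"claw":0,"slide":[0,-200,-20],"delta_rot":[0,0,0]}]}}

```text
time: 36.35
position: [0.542, -0.1392, 0.2136]
tool_rot: [-3.132, -0.129, -0.0]
ft_force: [-0.0, -0.1, 0.1]
grip_width: 0.496
grip_force: 0.0
```

Emit:
{"name": "send_rows", "arguments": {"motion": [{"claw":0,"slide":[0,-50,0],"delta_rot":[0,0,0]},{"claw":0,"slide":[0,-100,0],"delta_rot":[0,0,0]},{"claw":0,"slide":[0,-150,0],"delta_rot":[0,0,0]},{"claw":0,"slide":[0,-150,0],"delta_rot":[0,0,0]}]}}

```text
time: 36.75
position: [0.5302, 0.01, 0.2138]
tool_rot: [-3.134, -0.13, 0.001]
ft_force: [-0.2, 0.3, -0.1]
grip_width: 0.501
grip_force: 0.0
```

Run:
```python
from h import *
s=snap('side','side9'); t=snap('top','top9')
cv2.imwrite('pics/f.png',np.hstack([cv2.resize(s['color'][80:390,280:480],(360,558)),cv2.resize(t['color'][90:230,150:510],(440,558))[:, :]]))
```

```text
(no output)
```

View pics/f.png

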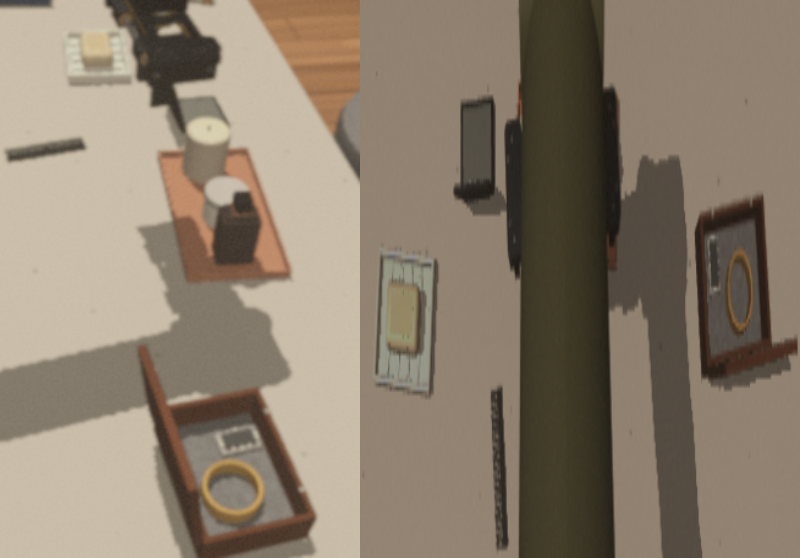

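The final picture shows the brooch (side crop 240,438) and bangle (233,490) flat in the box, the soap in the dish (97,48), and the jar and bottle upright beside the candle (230,200). The mirror and candle haven't moved. Handing in.

```bash
python3 -c "
from bench import ctrl
print(ctrl.close_job())"
```

```text
the job is handed in; nothing more can be done
None
```

The job is handed in with every item placed: bottle and jar upright in the tray, soap flat in the dish, bangle and brooch lying in the open trinket box, mirror and candle untouched; I gripped the bottle across its 48 mm side instead of the 34 mm, to keep the gripper clear of the larger bottle next to it.

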